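# Set out the dose that is due and turn the medicine diary's leaf

## Robot

A 7-joint arm with a two-finger parallel gripper is mounted at the origin on the work surface. World frame = base frame: x ahead of the robot, y to its left, z up, the work surface at z = 0. Lengths are in m, angles in rad, forces in N, time in s.
With the tool pointing down it reaches from about 0.35 to 0.9 m from the base axis. Payload 8.1 kg.
Tool frame: the origin (TCP) lies at the very end of the fingers, on their centre line; the grasp point (between the pads) lies 19 mm behind it; z points along the fingers, y is the direction in which the jaws open and shut (so a half turn about z gives the same grasp; the last joint's range is limited). The gripper opens to 92 mm and grips with 3 to 60 N. Pads are 19 mm wide; open, the fingers measure 130 mm over their backs; the gripper's body (75 mm by 190 mm) begins 47 mm behind the grasp point.
Start: joints at [1.236, 0.434, 0.025, 1.573, -0.012, 1.134, -0.075], TCP at [0.144, -0.608, 0.227] pointing down, gripper open.
Joint ranges: [-2.62, 2.62], [-0.44, 2.09], [-1.27, 1.32], [0.08, 2.57], [-1.32, 4.46], [0.12, 2], [-2.74, 2.74]. Speed limits (rad/s): [2.22, 2.22, 3.01, 3.01, 3.14, 3.14, 3.14].

## Interface

Orientations are given as a rotation vector (axis times angle).
In Python, from cell import observe, get_image, sign_off gives the robot as it stands.
- The arm moves only by the tool arm_command, never from a script. Its argument "deltas" is a list of rows, each an object with "xyz": the shift along the tool's x, y, z in cm, a list of three; "turn": the turn about the tool's z in degrees; "jaw": the closure in counts, from 0 (fully open) to 255 (shut). A call has 1 to 5 rows; each row is the pose to reach, as a shift and turn from the pose measured when the call began, along the tool's axes at that moment; what a row does not reach only later rows make up. A row lasts 1/12 s, in which the tool goes at most 41.7 mm and 7.16 degrees, less where a joint would pass 70% of its speed; a pose out of reach is approached as far as the arm can. A call with a gripper value outside its range is refused whole. The fingers move at their own pace and stop on an object; "force" is the grip in N (left out, the last holds). Time passes only in rows, so rows that repeat a pose let the fingers close. It gives the time, the measured TCP pose, the force and the opening at its end, in the units of the state.
- observe(): the state, without advancing time (a new reading comes with each control period).
- get_image(name): name is "scene" or "top"; returns a dict with "frame" (480x640x3 uint8, red, green, blue), "depth" (480x640 float32, m along the optical axis (not along the pixel's ray), 0 where there is no reading), "camera_matrix" (3x3 intrinsics, pixels), "cam_to_world" (4x4, takes a point from camera to world coordinates). Camera axes: x right, y up, looking along -z (the intrinsics and any distortion apply to the point x, -y, -z); pixel columns grow to the right and rows downward; lengths in m; the calibration is good to about 2 mm. A picture is of the moment at which its call begins.
- sign_off(): hands the job in, once; it reports no verdict.
The state is a dict: "clock": time; "joints": joint angles; "dq": joint speeds; "joint_efforts": joint torques, N m; "position": TCP position; "ee_rot": TCP orientation; "force": force on the tool from outside, world axes, zero at the start; "ft_torque": the same for the moment, N m; "width": opening from 0.0 (shut) to 1.0 (fully open).
Only numpy, scipy, OpenCV 4.12 (cv2) and the standard library are available. Lean on these libraries where they do the work, as an engineer would, in place of code of your own. Each camera call takes 0.05 s, during which the arm holds its last target.

## Task

The open ring binder on the bedside ledge shows the colour of the medicine that is due: yellow or blue. Lift the carton of that colour out of the wooden rack, lay it down flat on the bare ledge and let go of it, then take it again from above and set it flat and squarely on the tray's cork inlay, lengthwise along the inlay, without dropping it. Last, turn the binder's grey leaf right over to lie on the other side, covering the page that was in view, and leave the other carton, the tumbler, the bottle and the clock where they are.

Things in the scene. Friction and masses are not known exactly. Their poses are not given: they have to be found in the camera images.
- yellow_mid (a point): Centre of the yellow medicine carton: a rigid yellow box with a paper-white band round it, 24 x 50 x 100 mm, about 60 g. Its x is the 24 mm thickness, y the 50 mm width, z the 100 mm length. At the start it stands upright (z up) in one of the rack's two slots, its top 105 mm above the ledge and its upper 55 mm above the rack; its axes are parallel to the rack's.
- blue_mid (a point): Centre of the blue medicine carton: a rigid blue box with a paper-white band round it, 24 x 50 x 100 mm, about 60 g. Its x is the 24 mm thickness, y the 50 mm width, z the 100 mm length. At the start it stands upright (z up) in one of the rack's two slots, its top 105 mm above the ledge and its upper 55 mm above the rack; its axes are parallel to the rack's.
- carton_yellow: The yellow carton itself; origin at the centre of its foot, axes as for its centre point.
- carton_blue: The blue carton itself; origin at the centre of its foot, axes as for its centre point.
- card_yellow: The yellow dose page, a flat yellow sheet 119 x 78 mm lying on one of the binder's two page stacks (fixed there, origin at its centre). It is either on the left stack, in view, or on the right stack, hidden under the leaf; the other colour's page is on the other stack.
- card_blue: The blue dose page, a flat blue sheet 119 x 78 mm lying on one of the binder's two page stacks (fixed there, origin at its centre). It is either on the left stack, in view, or on the right stack, hidden under the leaf; the other colour's page is on the other stack.
- binder: Open ring binder, fixed, black covers 135 mm (x) by 200 mm (y), origin under its centre, z up. The rings' axis runs along its x through its middle, 29 mm above the ledge. Left stack: +y side, right stack: -y side; each stack 125 mm (x) by 84 mm (y), centred 52 mm from the middle, top 24 mm above the ledge; steel rings reach 45 mm high in the middle. The page on the left stack (+y) is in view at the start: its colour is the one due.
- hinge (a point): Middle of the rings' axis, 29 mm above the ledge over the binder's origin; axes as the binder's. The leaf turns about the binder's x axis through this point.
- leaf (a joint): The stiff grey leaf's turn about the rings (rad): 0 flat over the right stack (-y, as at the start), pi/2 upright, 3.14 flat over the left stack (+y). It turns freely and falls to whichever side it leans. Leaf 125 mm (along x) by 84 mm, 3 mm thick, 50 g, outer edge 92 mm from the rings' axis.
- tab (a point): Grip point on the leaf's red tab: a round rod, 12 mm across, parallel to the rings, 80 mm out from the rings' axis, that sticks out 50 mm past the leaf's -x edge (towards the robot side) over bare ledge. The point is on the rod's axis, 28 mm out from the leaf's edge, at binder x = -90 mm, 29 mm above the ledge at the start. The rod can turn between the fingers as the leaf is carried over.
- rack: Fixed plywood rack, 120 mm (x) by 70 mm (y), 50 mm high, origin under its centre. Two slots side by side along x, centres at x = -30 and +30 mm, each 30 x 60 mm, floor 5 mm above the ledge.
- tray: Fixed low wooden tray, 150 mm (x) by 240 mm (y), origin under its centre, z up; inner floor 5 mm above the ledge, rim 14 mm high and 5 mm thick. The tumbler stands in its +y half, the cork inlay is in its -y half.
- inlay (a point): Centre of the cork inlay, on the tray floor 5 mm above the ledge: a flush brown rectangle 130 mm (tray x) by 80 mm (tray y), 60 mm to -y of the tray's centre.
- tumbler_mid (a point): Bystander, loose; leave it where it is. Centre of the glass tumbler on the tray, 70 mm across, 85 mm high, upright.
- bottle_mid (a point): Bystander, loose; leave it where it is. Middle of the green bottle lying along its own x, 300 mm long, 74 mm thick; it does not roll.
- clock_mid (a point): Bystander, loose; leave it where it is. Centre of the white alarm clock, 50 x 80 mm, 66 mm high, 30 mm above the ledge.
There are look-alikes about, which are no part of the job. There is more than one size of the carton_blue; the job needs the largest.

How it is judged:
By the outcome, as a careful person would: the job done as asked, in the order asked, and still so for the second after the job is handed in, with the robot touching nothing.
It also fails if it takes over 67 s, if anything falls off the work surface, if the arm or the gripper's body presses on something with over 40 N, if the wrist force passes 120 N, or if a joint passes its speed limit or range.

## Working session

There is one attempt and no reset: what is moved stays moved. The work goes in short steps, Python scripts to look and compute and a tool call to move; the robot and the scene stay as the last step left them, time stands still between calls to the robot, and variables do not carry over. Pictures are saved under pics/ and viewed, and the job is handed in when it is done.

Besides the shell and the picture viewer there is one more tool, called in YAML: its name, and indented under it one key for each argument. arm_command: Moves the arm, as the interface text tells. Its arguments: {"type":"object","properties":{"deltas":{"type":"array","items":{"type":"object","properties":{"xyz":{"type":"array","items":{"type":"number"}},"turn":{"type":"number"},"jaw":{"type":"number"}}}},"force":{"type":"number"}},"required":["deltas"]}

```bash
mkdir -p pics; ls
cat > h.py <<'E'
import numpy as np,cv2
from cell import observe,get_image
def grab(n,tag):
    d=get_image(n); np.savez(f'pics/{tag}.npz',**d); cv2.imwrite(f'pics/{tag}.png',d['frame'][:,:,::-1]); return d
def ld(tag): return np.load(f'pics/{tag}.npz')
def px(d,u,v,z=None):
    K=d['camera_matrix'];T=d['cam_to_world']
    r=np.array([(u-K[0,2])/K[0,0],-(v-K[1,2])/K[1,1],-1.0])
    if z is None:
        p=r*d['depth'][int(v),int(u)]
        return T[:3,:3]@p+T[:3,3]
    w=T[:3,:3]@r; return T[:3,3]+w*(z-T[2,3])/w[2]
def crop(tag,x0,y0,x1,y1,s,out):
    im=cv2.imread(f'pics/{tag}.png')[y0:y1,x0:x1]; cv2.imwrite(f'pics/{out}.png',cv2.resize(im,None,fx=s,fy=s,interpolation=cv2.INTER_CUBIC))
E
python3 - <<'E'
from h import *
np.set_printoptions(precision=4,suppress=True)
for n in('scene','top'):
    d=grab(n,n+'0'); print(d['camera_matrix'],d['cam_to_world'])
print(observe())
E
```

```text
pics
[[520.9847   0.     319.8697]
 [  0.     520.9847 241.3094]
 [  0.       0.       1.    ]] [[-0.6846 -0.4773  0.5509  1.1373]
 [ 0.7288 -0.4362  0.5278  0.5615]
 [-0.0116  0.7629  0.6464  0.7358]
 [ 0.      0.      0.      1.    ]]
[[573.7432   0.     316.2064]
 [  0.     573.7432 233.2147]
 [  0.       0.       1.    ]] [[ 0.0015  0.9979 -0.0649  0.5009]
 [-1.      0.0015 -0.0004  0.0178]
 [-0.0003  0.0649  0.9979  1.1548]
 [ 0.      0.      0.      1.    ]]
{'clock': 0.1, 'joints': array([ 1.2364,  0.4351,  0.025 ,  1.574 , -0.0116,  1.134 , -0.0751]), 'dq': array([ 0.0003, -0.0009,  0.    , -0.0025,  0.0006, -0.0009, -0.0002]), 'joint_efforts': array([  0.0035, -66.9132,   0.9884, -31.5151,  -0.0606,   0.0375,
         0.    ]), 'position': array([ 0.1434, -0.6079,  0.226 ]), 'ee_rot': array([-3.1192, -0.363 ,  0.0004]), 'force': array([-0.3877, -0.3694,  0.1235]), 'ft_torque': array([-0.0422, -0.0038,  0.0646]), 'width': 0.9979459280806384}
```

View pics/scene0.png

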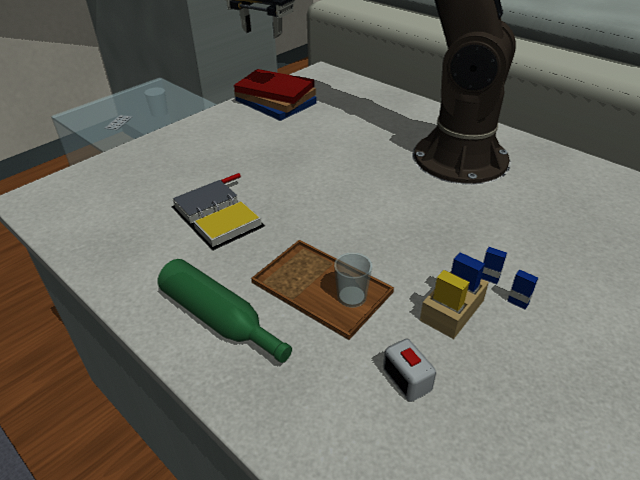

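View pics/top0.png

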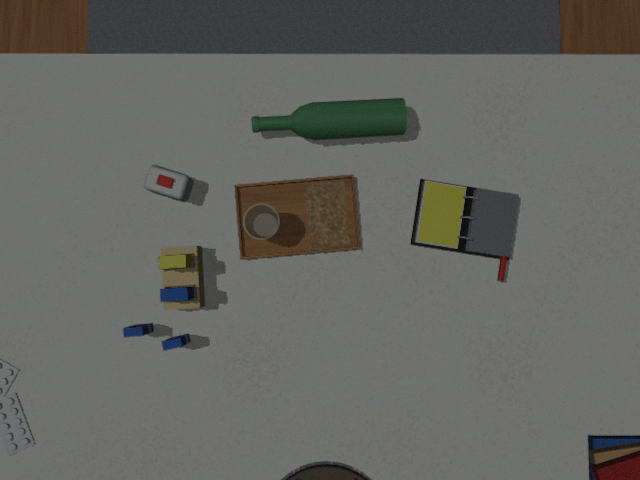

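Yellow page is in view at top px (442,215), so the yellow carton at top px (173,261) is due; blue is in the near slot (177,294). I'll enlarge for measuring.

Run:
```python
from h import *
crop('top0',110,220,240,360,5,'c1')
crop('top0',400,165,530,295,5,'c2')
crop('top0',225,165,370,270,5,'c3')
```

```text
(no output)
```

View pics/c1.png

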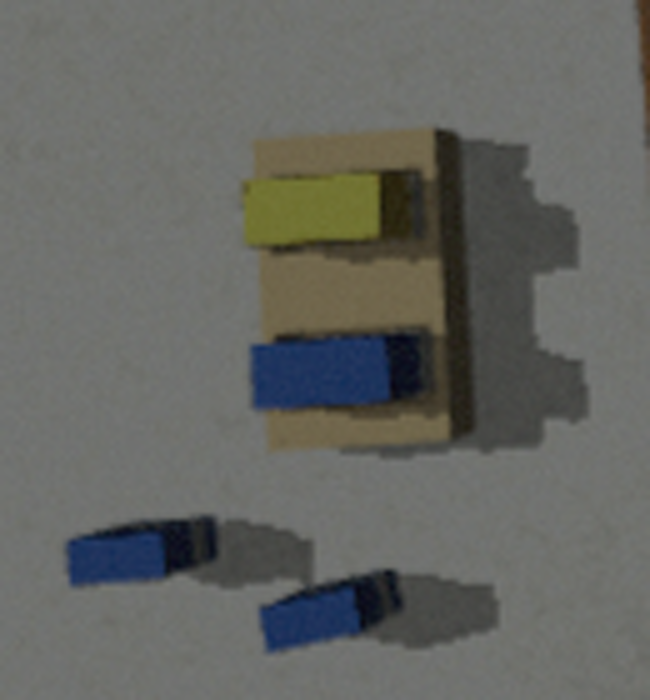

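View pics/c2.png

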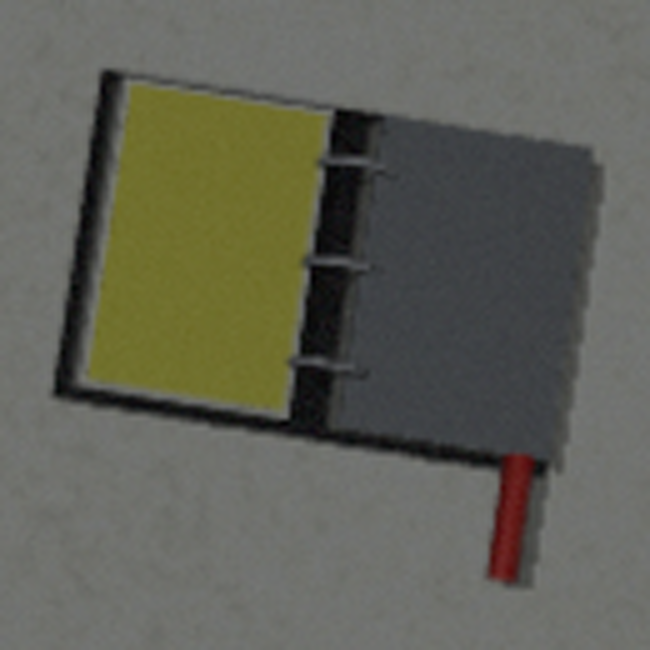

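View pics/c3.png

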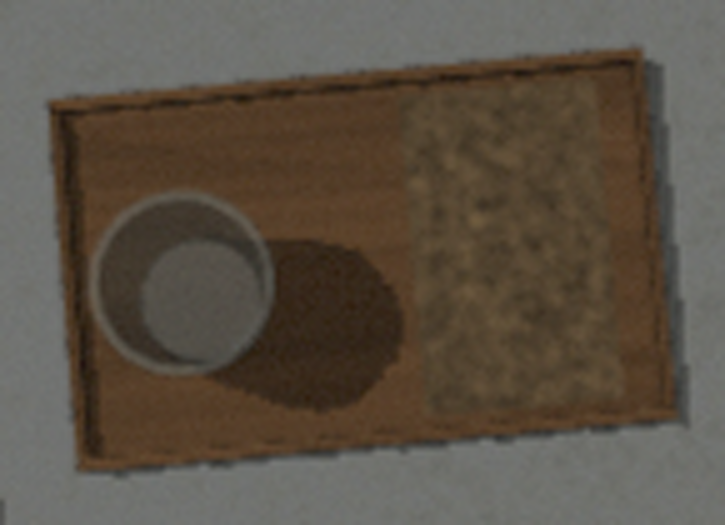

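Run:
```python
from h import *
np.set_printoptions(precision=4,suppress=True)
d=ld('top0')
def rep(name,c,o,z):
    P=np.array([px(d,a/5+o[0]-.4,b/5+o[1]-.4,z) for a,b in c]);print(name,'mean',P.mean(0));print(P[:,:2].tolist() and P[:,:2])
    for i in range(len(P)):
        e=P[(i+1)%len(P)]-P[i];print('   len %.4f ang %.2f'%(np.linalg.norm(e),np.degrees(np.arctan2(e[1],e[0]))))
rep('yel',[(245,181),(379,173),(383,238),(248,246)],(110,220),.105)
rep('blue',[(252,345),(386,337),(391,401),(254,410)],(110,220),.105)
rep('rack',[(253,141),(435,129),(450,440),(269,451)],(110,220),.05)
rep('tray',[(50,102),(640,47),(683,415),(82,468)],(225,165),.014)
rep('inlay',[(403,95),(593,83),(623,398),(430,414)],(225,165),.005)
rep('card',[(128,83),(332,113),(290,417),(86,380)],(400,165),.0245)
rep('leaf',[(383,117),(597,148),(550,462),(332,430)],(400,165),.0305)
rep('tab',[(518,457),(503,580)],(400,165),.035)
for u,v in[(172,262),(177,294),(501,270),(500,230),(440,215),(355,200),(135,330),(173,342)]: print(u,v,px(d,u,v))
s=ld('scene0')
for u,v in[(452,281),(466,262),(216,196),(228,220),(232,179),(358,256)]: print('s',u,v,px(s,u,v))
```

```text
yel mean [0.5169 0.2811 0.105 ]
[[0.5273 0.3065]
 [0.5303 0.2575]
 [0.5066 0.2557]
 [0.5036 0.3049]]
   len 0.0491 ang -86.49
   len 0.0238 ang -175.55
   len 0.0494 ang 93.48
   len 0.0238 ang 3.75
blue mean [0.4574 0.2775 0.105 ]
[[0.4676 0.3028]
 [0.4706 0.254 ]
 [0.4474 0.2518]
 [0.444  0.3016]]
   len 0.0489 ang -86.51
   len 0.0233 ang -174.59
   len 0.0499 ang 93.83
   len 0.0236 ang 2.87
rack mean [0.487  0.2798 0.05  ]
[[0.5441 0.3188]
 [0.5488 0.2488]
 [0.4297 0.2412]
 [0.4254 0.3104]]
   len 0.0702 ang -86.14
   len 0.1193 ang -176.38
   len 0.0693 ang 93.55
   len 0.1190 ang 4.05
tray mean [0.6094 0.056  0.014 ]
[[ 0.6716  0.182 ]
 [ 0.6942 -0.0545]
 [ 0.5465 -0.0712]
 [ 0.5251  0.1677]]
   len 0.2375 ang -84.54
   len 0.1486 ang -173.54
   len 0.2399 ang 95.13
   len 0.1472 ang 5.57
inlay mean [ 0.6145 -0.0034  0.005 ]
[[ 0.676   0.0407]
 [ 0.681  -0.0361]
 [ 0.5537 -0.0479]
 [ 0.5471  0.0295]]
   len 0.0769 ang -86.27
   len 0.1279 ang -174.69
   len 0.0777 ang 94.83
   len 0.1294 ang 4.96
card mean [ 0.6126 -0.2293  0.0245]
[[ 0.6782 -0.198 ]
 [ 0.6663 -0.2788]
 [ 0.54
[... 231 characters left out ...]
3 -0.2753]]
   len 0.0851 ang -98.24
   len 0.1256 ang 170.35
   len 0.0861 ang 81.71
   len 0.1255 ang -10.11
tab mean [ 0.5058 -0.3431  0.035 ]
[[ 0.5297 -0.3465]
 [ 0.4819 -0.3397]]
   len 0.0483 ang 171.94
   len 0.0483 ang -8.06
172 262 [0.516  0.2814 0.1064]
177 294 [0.4578 0.2719 0.104 ]
501 270 [ 0.5024 -0.3413  0.0362]
500 230 [ 0.5808 -0.3424  0.0314]
440 215 [ 0.6109 -0.2265  0.0244]
355 200 [ 0.6418 -0.0592  0.0136]
135 330 [0.3892 0.3573 0.0711]
173 342 [0.3674 0.2851 0.0737]
s 452 281 [0.5236 0.2853 0.1049]
s 466 262 [0.4656 0.2776 0.1049]
s 216 196 [ 0.5785 -0.3099  0.0277]
s 228 220 [ 0.6135 -0.2237  0.0216]
s 232 179 [ 0.5086 -0.3357  0.0296]
s 358 256 [0.5643 0.1109 0.0836]
```

arm_command:
  deltas:
    - {"xyz": [56.8,-77.9,2.6],"turn": 9.5,"jaw": 0}
    - {"xyz": [56.8,-77.9,2.6],"turn": 9.5,"jaw": 0}
    - {"xyz": [56.8,-77.9,2.6],"turn": 9.5,"jaw": 0}
    - {"xyz": [56.8,-77.9,2.6],"turn": 9.5,"jaw": 0}
    - {"xyz": [56.8,-77.9,2.6],"turn": 9.5,"jaw": 0}
  force: 8

```text
clock: 0.52
position: [0.2245, -0.4142, 0.2208]
ee_rot: [-3.138, -0.103, 0.001]
force: [0.5, 0.2, -0.6]
width: 1.003
```

```bash
cat > go.py <<'E'
import sys,numpy as np
from scipy.spatial.transform import Rotation as R
from cell import observe
np.set_printoptions(precision=4,suppress=True)
s=observe();M=R.from_rotvec(s['ee_rot']).as_matrix();psi=np.degrees(np.arctan2(M[1,0],M[0,0]))
print('t %.2f'%s['clock'],s['position'],'psi %.2f'%psi,'tilt %.2f'%np.degrees(np.arccos(-M[2,2])),'F',s['force'],'w %.1f'%(s['width']*92),s['joints'])
a=[float(x) for x in sys.argv[1:]]
for i in range(0,len(a),4):
    t=a[i:i+4]; print('delta cm',M.T@(np.array(t[:3])-s['position'])*100,'turn %.2f'%((psi-t[3]+180)%360-180))
E
python3 go.py .517 .281 .2 3.8
```

```text
t 0.52 [ 0.2245 -0.4142  0.2208] psi 3.77 tilt 0.11 F [ 0.5371  0.1898 -0.555 ] w 92.3 [ 0.9792  0.1942 -0.0215  1.9388  0.0045  1.0106 -0.5493]
delta cm [ 33.7644 -67.4413   2.1745] turn -0.03
```

arm_command:
  deltas:
    - {"xyz": [33.8,-67.4,2.2],"jaw": 0}
    - {"xyz": [33.8,-67.4,2.2],"jaw": 0}
    - {"xyz": [33.8,-67.4,2.2],"jaw": 0}
    - {"xyz": [33.8,-67.4,2.2],"jaw": 0}
    - {"xyz": [33.8,-67.4,2.2],"jaw": 0}

```text
schema error: expected keys xyz, turn, jaw
```

arm_command:
  deltas:
    - {"xyz": [24.5,-48.8,1.6],"jaw": 0}
    - {"xyz": [24.5,-48.8,1.6],"jaw": 0}
    - {"xyz": [24.5,-48.8,1.6],"jaw": 0}
    - {"xyz": [24.5,-48.8,1.6],"jaw": 0}
    - {"xyz": [24.5,-48.8,1.6],"jaw": 0}

```text
schema error: expected keys xyz, turn, jaw
```

arm_command:
  deltas:
    - {"xyz": [15.2,-30.2,1.0],"jaw": 0}
    - {"xyz": [15.2,-30.2,1.0],"jaw": 0}
    - {"xyz": [15.2,-30.2,1.0],"jaw": 0}
    - {"xyz": [15.2,-30.2,1.0],"jaw": 0}
    - {"xyz": [15.2,-30.2,1.0],"jaw": 0}

```text
schema error: expected keys xyz, turn, jaw
```

```bash
python3 go.py .517 .281 .2 3.8 .517 .281 .087 3.8
```

```text
t 0.52 [ 0.2245 -0.4142  0.2208] psi 3.77 tilt 0.11 F [ 0.5371  0.1898 -0.555 ] w 92.3 [ 0.9792  0.1942 -0.0215  1.9388  0.0045  1.0106 -0.5493]
delta cm [ 33.7644 -67.4413   2.1745] turn -0.03
delta cm [ 33.7729 -67.4208  13.4745] turn -0.03
```

arm_command:
  deltas:
    - {"xyz": [33.8,-67.4,2.2],"turn": 0,"jaw": 0}
    - {"xyz": [33.8,-67.4,2.2],"turn": 0,"jaw": 0}
    - {"xyz": [33.8,-67.4,2.2],"turn": 0,"jaw": 0}
    - {"xyz": [33.8,-67.4,2.2],"turn": 0,"jaw": 0}
    - {"xyz": [33.8,-67.4,2.2],"turn": 0,"jaw": 0}

```text
clock: 0.93
position: [0.305, -0.2224, 0.2152]
ee_rot: [-3.138, -0.103, 0.001]
force: [2.1, -0.0, 0.5]
width: 0.998
```

arm_command:
  deltas:
    - {"xyz": [24.5,-48.8,1.6],"turn": 0,"jaw": 0}
    - {"xyz": [24.5,-48.8,1.6],"turn": 0,"jaw": 0}
    - {"xyz": [24.5,-48.8,1.6],"turn": 0,"jaw": 0}
    - {"xyz": [24.5,-48.8,1.6],"turn": 0,"jaw": 0}
    - {"xyz": [24.5,-48.8,1.6],"turn": 0,"jaw": 0}

```text
clock: 1.35
position: [0.3858, -0.0304, 0.2094]
ee_rot: [-3.139, -0.103, 0.001]
force: [0.7, -1.4, -0.0]
width: 0.999
```

arm_command:
  deltas:
    - {"xyz": [15.2,-30.2,1.0],"turn": 0,"jaw": 0}
    - {"xyz": [15.2,-30.2,1.0],"turn": 0,"jaw": 0}
    - {"xyz": [15.2,-30.2,1.0],"turn": 0,"jaw": 0}
    - {"xyz": [15.2,-30.2,1.0],"turn": 0,"jaw": 0}
    - {"xyz": [15.2,-30.2,1.0],"turn": 0,"jaw": 0}

```text
clock: 1.77
position: [0.4669, 0.1613, 0.2032]
ee_rot: [-3.139, -0.102, 0.001]
force: [1.2, -0.3, -0.0]
width: 1.0
```

```bash
python3 go.py .517 .281 .2 3.8 .517 .281 .087 3.8
```

```text
t 1.77 [0.4669 0.1613 0.2032] psi 3.71 tilt 0.06 F [ 1.2157 -0.2871 -0.0428] w 92.0 [ 0.0155  0.3052 -0.5673  1.8808  0.1906  1.0096 -2.139 ]
delta cm [  5.7698 -11.6216   0.3253] turn -0.09
delta cm [  5.7773 -11.6114  11.6253] turn -0.09
```

arm_command:
  deltas:
    - {"xyz": [5.8,-11.6,0.3],"turn": 0,"jaw": 0}
    - {"xyz": [5.8,-11.6,0.3],"turn": 0,"jaw": 0}
    - {"xyz": [5.8,-11.6,0.3],"turn": 0,"jaw": 0}
    - {"xyz": [5.8,-11.6,0.3],"turn": 0,"jaw": 0}
    - {"xyz": [5.8,-11.6,0.3],"turn": 0,"jaw": 0}

```text
clock: 2.18
position: [0.5168, 0.2843, 0.1993]
ee_rot: [-3.137, -0.108, 0.004]
force: [-0.4, -2.0, 0.5]
width: 1.0
```

arm_command:
  deltas:
    - {"xyz": [0,0,4.0],"turn": 0,"jaw": 0}
    - {"xyz": [0,0,8.0],"turn": 0,"jaw": 0}
    - {"xyz": [0,0,8.0],"turn": 0,"jaw": 0}

```text
clock: 2.43
position: [0.513, 0.2798, 0.1127]
ee_rot: [3.136, 0.107, -0.019]
force: [-0.9, -3.3, -1.1]
width: 1.002
```

```bash
python3 go.py .517 .281 .087 3.8; python3 -c "
from h import *
grab('top','t1');grab('scene','s1');crop('top0',0,0,1,1,1,'x');crop('t1',100,180,260,340,4,'t1c');crop('s1',380,180,540,340,4,'s1c')"
```

```text
t 2.43 [0.513  0.2798 0.1127] psi 3.90 tilt 0.72 F [-0.8641 -3.2669 -1.1447] w 92.2 [-0.2254  0.552  -0.5233  1.7606  0.3282  0.9298 -2.3888]
delta cm [ 0.4426 -0.0993  2.5599] turn 0.10
```

View pics/s1c.png

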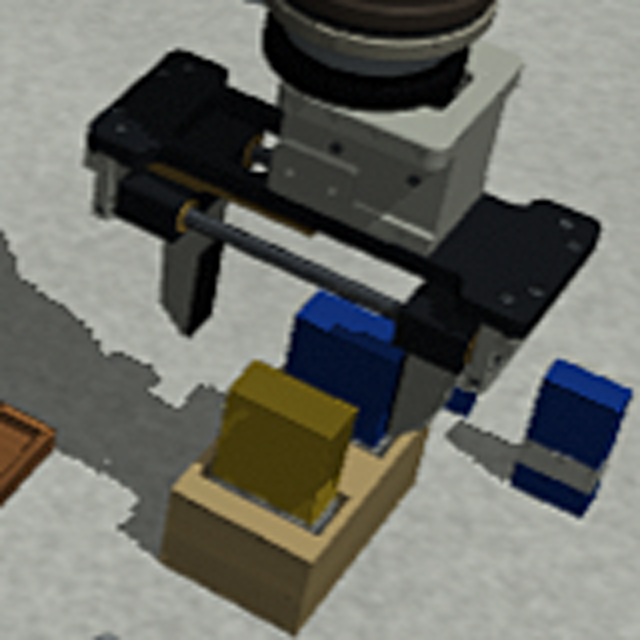

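Finger tips straddle the yellow carton (tips at about scene px (427,262) and (480,287)). Descending and gripping.

arm_command:
  deltas:
    - {"xyz": [0.4,-0.1,1.3],"turn": 0,"jaw": 0}
    - {"xyz": [0.4,-0.1,2.6],"turn": 0,"jaw": 0}
    - {"xyz": [0.4,-0.1,2.6],"turn": 0,"jaw": 0}

```text
clock: 2.78
position: [0.5202, 0.283, 0.0929]
ee_rot: [3.14, 0.105, -0.008]
force: [0.3, -0.4, 0.5]
width: 1.001
```

```bash
python3 go.py .517 .281 .087 3.8; python3 -c "
from h import *
grab('top','t2');grab('scene','s2');crop('t2',100,180,260,340,4,'t2c');crop('s2',380,180,540,340,4,'s2c')"
```

```text
t 2.78 [0.5202 0.283  0.0929] psi 3.83 tilt 0.28 F [ 0.2853 -0.3597  0.4837] w 92.1 [-0.2347  0.5814 -0.511   1.7659  0.3493  0.89   -2.4033]
delta cm [-0.328   0.183   0.5945] turn 0.03
```

View pics/s2c.png

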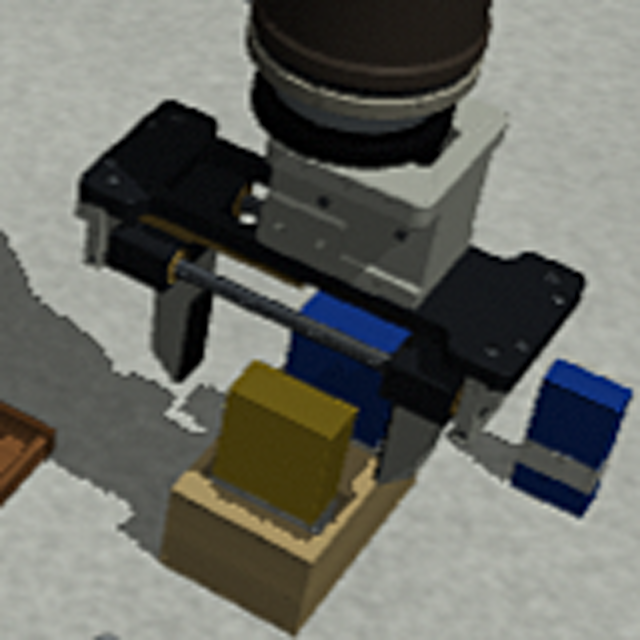

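View pics/t2c.png

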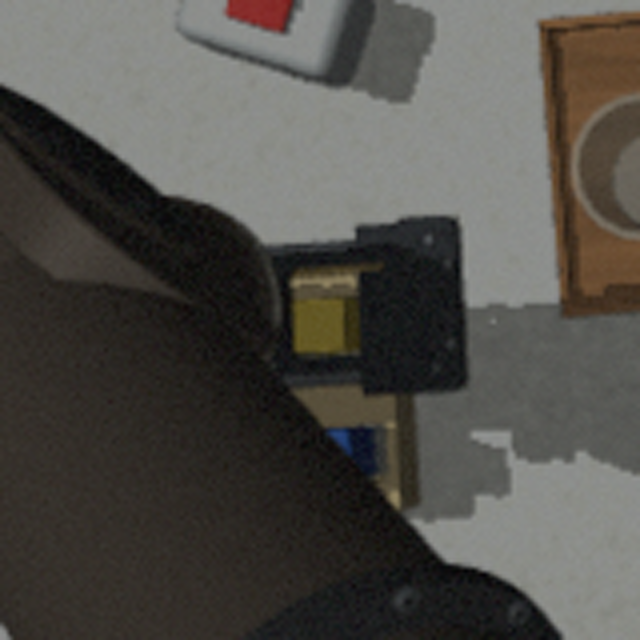

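```bash
python3 -c "
from h import *
np.set_printoptions(precision=4,suppress=True)
d=ld('s2')
for a,b in[(172,350),(180,365),(190,365),(200,340),(392,455),(410,440),(400,420),(290,400),(260,385),(330,415)]: print(a,b,px(d,a/4+380,b/4+180))
T=np.linalg.inv(d['cam_to_world']);K=d['camera_matrix']
for p in[(.5202,.283,.0929),(.517,.281,.105)]:
  c=T[:3,:3]@np.array(p)+T[:3,3];print(((K[0,0]*c[0]/-c[2]+K[0,2])-380)*4,((K[1,1]*-c[1]/-c[2]+K[1,2])-180)*4)
"; python3 go.py .517 .281 .087 3.8
```

```text
172 350 [0.5359 0.2333 0.1121]
180 365 [0.5326 0.2365 0.1028]
190 365 [0.5269 0.2382 0.0999]
200 340 [0.5173 0.2359 0.1069]
392 455 [0.5271 0.336  0.1118]
410 440 [0.5277 0.3418 0.125 ]
400 420 [0.5285 0.336  0.1332]
290 400 [0.5214 0.2849 0.1054]
260 385 [0.52   0.2693 0.1031]
330 415 [0.5146 0.301  0.1022]
283.405060893263 417.1178728295938
287.70200188428316 391.07518174203165
t 2.88 [0.5203 0.2839 0.0943] psi 3.87 tilt 0.23 F [-0.2866  0.8627  0.5534] w 91.9 [-0.2348  0.5799 -0.5121  1.7645  0.3485  0.8914 -2.4028]
delta cm [-0.3491  0.2694  0.7333] turn 0.07
```

arm_command:
  deltas:
    - {"xyz": [-0.3,0.2,0.8],"turn": 0,"jaw": 0}
    - {"xyz": [-0.3,0.2,0.8],"turn": 0,"jaw": 0}
    - {"xyz": [-0.3,0.2,0.8],"turn": 0,"jaw": 120}
    - {"xyz": [-0.3,0.2,0.8],"turn": 0,"jaw": 180}
    - {"xyz": [-0.3,0.2,0.8],"turn": 0,"jaw": 180}
  force: 8

```text
clock: 3.3
position: [0.5177, 0.2818, 0.0867]
ee_rot: [-3.139, -0.106, 0.005]
force: [0.7, -0.5, -0.2]
width: 0.83
```

```bash
python3 go.py .517 .281 .087 3.8
```

```text
t 3.30 [0.5177 0.2818 0.0867] psi 3.87 tilt 0.20 F [ 0.6729 -0.4688 -0.2302] w 76.4 [-0.2356  0.5843 -0.5087  1.78    0.3548  0.8718 -2.4089]
delta cm [-0.0712  0.08   -0.0295] turn 0.07
```

arm_command:
  deltas:
    - {"xyz": [0,0,0],"turn": 0,"jaw": 200}
    - {"xyz": [0,0,0],"turn": 0,"jaw": 200}
    - {"xyz": [0,0,0],"turn": 0,"jaw": 200}
    - {"xyz": [0,0,0],"turn": 0,"jaw": 200}
    - {"xyz": [0,0,0],"turn": 0,"jaw": 200}

```text
clock: 3.72
position: [0.5176, 0.282, 0.0867]
ee_rot: [-3.139, -0.106, 0.005]
force: [0.1, -0.4, -0.0]
width: 0.547
```

arm_command:
  deltas:
    - {"xyz": [0,0,0],"turn": 0,"jaw": 200}
    - {"xyz": [0,0,0],"turn": 0,"jaw": 200}
    - {"xyz": [0,0,0],"turn": 0,"jaw": 200}

```text
clock: 3.97
position: [0.5176, 0.282, 0.0867]
ee_rot: [-3.139, -0.106, 0.005]
force: [-0.1, 0.4, 0.1]
width: 0.543
```

```bash
python3 go.py .517 .281 .087 3.8
```

```text
t 3.97 [0.5176 0.282  0.0867] psi 3.88 tilt 0.20 F [-0.1006  0.3698  0.0837] w 50.0 [-0.2357  0.5843 -0.5088  1.7799  0.3547  0.8718 -2.4088]
delta cm [-0.0689  0.0959 -0.0257] turn 0.08
```

Gripped at 50.0 mm. Lifting slowly.

arm_command:
  deltas:
    - {"xyz": [0,0,-1.0],"turn": 0,"jaw": 200}
    - {"xyz": [0,0,-3.0],"turn": 0,"jaw": 200}
    - {"xyz": [0,0,-5.5],"turn": 0,"jaw": 200}
    - {"xyz": [0,0,-8.5],"turn": 0,"jaw": 200}
    - {"xyz": [0,0,-11.5],"turn": 0,"jaw": 200}
  force: 8

```text
clock: 4.38
position: [0.5175, 0.2817, 0.2033]
ee_rot: [-3.139, -0.107, 0.007]
force: [0.4, 1.3, 0.1]
width: 0.546
```

```bash
python3 go.py .38 -.02 .2 5.4; python3 -c "
from h import *
grab('scene','s3');crop('s3',360,100,560,300,3,'s3c')"
```

```text
t 4.38 [0.5175 0.2817 0.2033] psi 3.90 tilt 0.25 F [0.4399 1.2515 0.0808] w 50.2 [-0.1957  0.462  -0.5585  1.6558  0.2639  1.1034 -2.3304]
delta cm [-15.7665  29.1631   0.3686] turn -1.50
```

View pics/s3c.png

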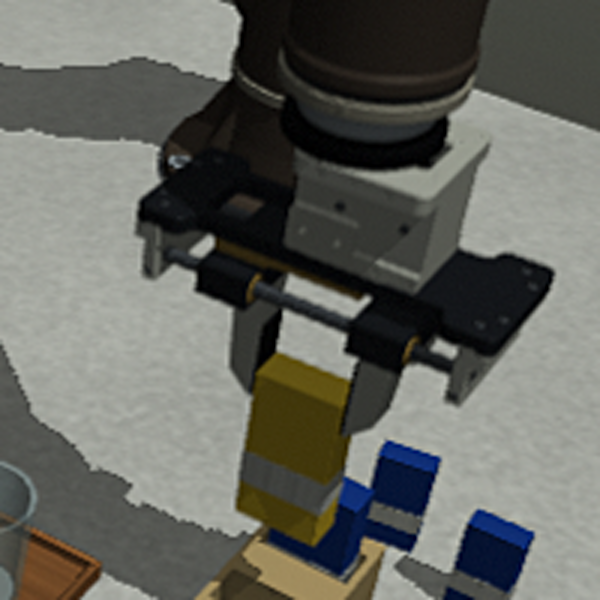

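arm_command:
  deltas:
    - {"xyz": [-1.0,1.8,0.0],"turn": -0.5,"jaw": 200}
    - {"xyz": [-2.5,4.6,0.0],"turn": -1.5,"jaw": 200}
    - {"xyz": [-4.2,7.8,0.0],"turn": -1.5,"jaw": 200}
    - {"xyz": [-5.9,11.0,0.0],"turn": -1.5,"jaw": 200}
    - {"xyz": [-7.6,14.2,0.0],"turn": -1.5,"jaw": 200}

```text
clock: 4.85
position: [0.4527, 0.1358, 0.2092]
ee_rot: [-3.133, -0.148, -0.006]
force: [0.3, -0.8, -0.2]
width: 0.547
```

```bash
python3 go.py .38 -.02 .2 5.4
```

```text
t 4.85 [0.4527 0.1358 0.2092] psi 5.42 tilt 0.37 F [ 0.3216 -0.7643 -0.1504] w 50.3 [ 0.0858  0.2619 -0.5874  1.9221  0.1677  1.0006 -2.0521]
delta cm [-8.7183 14.8297  0.8117] turn 0.02
```

arm_command:
  deltas:
    - {"xyz": [-2.0,3.4,0.2],"turn": 0,"jaw": 200}
    - {"xyz": [-4.0,6.8,0.4],"turn": 0,"jaw": 200}
    - {"xyz": [-6.0,10.2,0.6],"turn": 0,"jaw": 200}
    - {"xyz": [-7.8,13.2,0.8],"turn": 0,"jaw": 200}
    - {"xyz": [-8.7,14.8,0.8],"turn": 0,"jaw": 200}

```text
clock: 5.27
position: [0.3775, -0.0231, 0.2]
ee_rot: [-3.135, -0.143, -0.004]
force: [-1.2, -0.5, -0.6]
width: 0.544
```

```bash
python3 go.py .38 -.02 .087 5.4
```

```text
t 5.27 [ 0.3775 -0.0231  0.2   ] psi 5.24 tilt 0.25 F [-1.1746 -0.5416 -0.6487] w 50.1 [ 0.4048  0.0972 -0.5093  2.128   0.055   0.9266 -1.6148]
delta cm [ 0.2451 -0.2507 11.3055] turn -0.16
```

arm_command:
  deltas:
    - {"xyz": [0.2,0,3.0],"turn": 0,"jaw": 200}
    - {"xyz": [0.2,0,6.0],"turn": 0,"jaw": 200}
    - {"xyz": [0.2,0,9.0],"turn": 0,"jaw": 200}
    - {"xyz": [0.2,0,10.8],"turn": 0,"jaw": 200}
    - {"xyz": [0.2,0,11.3],"turn": 0,"jaw": 200}

```text
clock: 5.68
position: [0.3781, -0.0225, 0.0852]
ee_rot: [-3.134, -0.144, 0.002]
force: [0.3, 0.3, -0.2]
width: 0.545
```

arm_command:
  deltas:
    - {"xyz": [0,0,0],"turn": 0,"jaw": 200}
    - {"xyz": [0,0,0],"turn": 0,"jaw": 200}

```text
clock: 5.85
position: [0.3783, -0.0223, 0.0857]
ee_rot: [-3.134, -0.145, 0.002]
force: [0.7, 0.4, -0.6]
width: 0.545
```

```bash
python3 go.py .38 -.02 .082 5.4; python3 -c "
from h import *
grab('scene','s4');crop('s4',240,60,440,260,3,'s4c')"
```

```text
t 5.85 [ 0.3783 -0.0223  0.0857] psi 5.28 tilt 0.24 F [ 0.6554  0.3647 -0.5844] w 50.2 [ 0.3228  0.2913 -0.4737  2.2724  0.2199  0.6207 -1.7922]
delta cm [ 0.19   -0.2151  0.3736] turn -0.12
```

View pics/s4c.png

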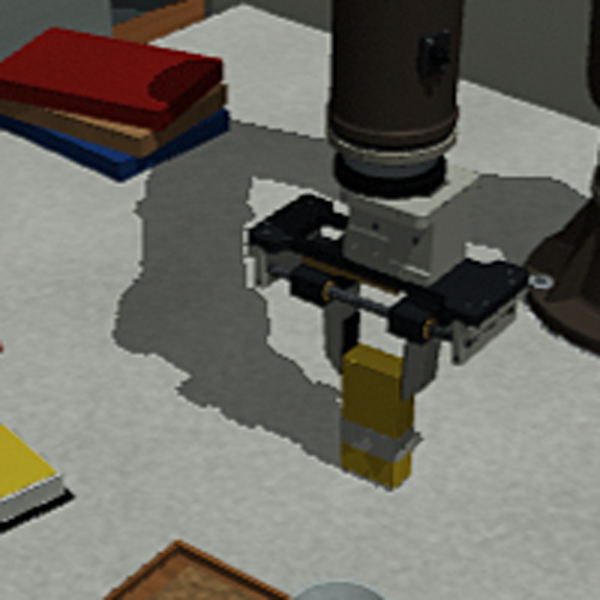

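arm_command:
  deltas:
    - {"xyz": [0,0,0.3],"turn": 0,"jaw": 200}
    - {"xyz": [0,0,0.5],"turn": 0,"jaw": 200}
    - {"xyz": [0,0,0.5],"turn": 0,"jaw": 200}
  force: 5

```text
clock: 6.15
position: [0.3795, -0.0223, 0.0816]
ee_rot: [-3.135, -0.144, -0.003]
force: [-0.4, 0.6, 1.3]
width: 0.551
```

```bash
python3 go.py .38 -.02 .082 5.4
```

```text
t 6.15 [ 0.3795 -0.0223  0.0816] psi 5.27 tilt 0.24 F [-0.3542  0.6152  1.307 ] w 50.7 [ 0.3173  0.2991 -0.4692  2.2767  0.2296  0.6066 -1.8021]
delta cm [ 0.0712 -0.2252 -0.0359] turn -0.13
```

Foot touches (Fz ≈ 1.3 N). Start the tilt with a light grip.

arm_command:
  deltas:
    - {"xyz": [0.5,0,0.0],"turn": 0,"jaw": 200}
    - {"xyz": [1.2,0,0.0],"turn": 0,"jaw": 200}
    - {"xyz": [2.0,0,0.0],"turn": 0,"jaw": 200}
    - {"xyz": [2.8,0,0.1],"turn": 0,"jaw": 200}
    - {"xyz": [3.6,0,0.3],"turn": 0,"jaw": 200}
  force: 3

```text
clock: 6.57
position: [0.417, -0.0185, 0.079]
ee_rot: [-3.134, -0.144, -0.005]
force: [0.0, 2.5, 4.7]
width: 0.543
```

```bash
python3 go.py .38 -.02 .082 5.4; python3 -c "
from h import *
grab('scene','s5');crop('s5',240,60,440,260,3,'s5c')"
```

```text
t 6.57 [ 0.417  -0.0185  0.079 ] psi 5.27 tilt 0.30 F [0.0431 2.509  4.7162] w 49.9 [ 0.2898  0.3522 -0.4528  2.2003  0.2512  0.6335 -1.8207]
delta cm [-3.702  -0.1887 -0.315 ] turn -0.13
```

View pics/s5c.png

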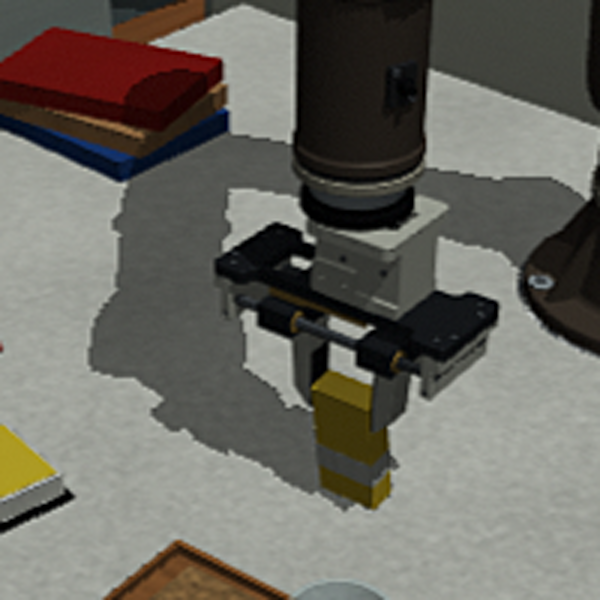

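```bash
cat > lean.py <<'E'
from h import *
import sys
np.set_printoptions(precision=4,suppress=True)
d=ld(sys.argv[1]); f=d['frame'].astype(int)
m=(f[:,:,0]>f[:,:,2]+50)&(f[:,:,1]>f[:,:,2]+35)
x0,y0,x1,y1=map(int,sys.argv[2:6])
P=[]
for v in range(y0,y1):
    for u in range(x0,x1):
        if m[v,u] and d['depth'][v,u]>0: P.append(px(d,u,v))
P=np.array(P);print(len(P),P.min(0),P.max(0),P.mean(0))
q=np.percentile(P[:,2],[0,5,25,50,75,95,100]);print('z',q)
for lo in np.arange(0,0.11,.01):
    s=P[(P[:,2]>=lo)&(P[:,2]<lo+.01)]
    if len(s)>3: print('%.2f n%d x %.4f..%.4f  y %.4f..%.4f'%(lo,len(s),np.percentile(s[:,0],3),np.percentile(s[:,0],97),np.percentile(s[:,1],3),np.percentile(s[:,1],97)))
E
python3 lean.py s5 340 180 375 235
```

```text
481 [ 0.3904 -0.0438 -0.0002] [0.4342 0.0088 0.1049] [ 0.4206 -0.0144  0.0645]
z [-0.0002  0.0077  0.0261  0.0716  0.0981  0.1012  0.1049]
0.00 n39 x 0.3995..0.4200  y -0.0381..0.0080
0.01 n67 x 0.3964..0.4218  y -0.0379..0.0065
0.02 n14 x 0.3969..0.4224  y -0.0301..0.0072
0.04 n15 x 0.4048..0.4255  y -0.0376..0.0071
0.05 n57 x 0.4032..0.4278  y -0.0373..0.0069
0.06 n39 x 0.4065..0.4287  y -0.0373..0.0062
0.07 n43 x 0.4207..0.4308  y -0.0389..0.0071
0.08 n39 x 0.4263..0.4326  y -0.0378..0.0071
0.09 n118 x 0.4097..0.4320  y -0.0430..0.0051
0.10 n49 x 0.4089..0.4316  y -0.0401..0.0058
```

arm_command:
  deltas:
    - {"xyz": [0.9,0,0.2],"turn": 0,"jaw": 200}
    - {"xyz": [1.8,0,0.4],"turn": 0,"jaw": 200}
    - {"xyz": [2.5,0,0.7],"turn": 0,"jaw": 200}
    - {"xyz": [3.3,0,0.9],"turn": 0,"jaw": 200}
    - {"xyz": [3.9,0,1.3],"turn": 0,"jaw": 200}
  force: 3

```text
clock: 7.03
position: [0.4587, -0.0146, 0.0657]
ee_rot: [-3.134, -0.144, -0.008]
force: [0.7, 0.0, 2.1]
width: 0.542
```

```bash
python3 go.py .38 -.02 .082 5.4; python3 -c "
from h import *
grab('scene','s6');crop('s6',240,60,440,260,3,'s6c')"; python3 lean.py s6 325 180 370 240
```

```text
t 7.03 [ 0.4587 -0.0146  0.0657] psi 5.27 tilt 0.39 F [0.7116 0.0401 2.1198] w 49.9 [ 0.2544  0.426  -0.4271  2.1218  0.2829  0.642  -1.8452]
delta cm [-7.8778 -0.1927 -1.6722] turn -0.13
268 [ 0.3539 -0.1193 -0.0016] [0.4892 0.0447 0.1505] [ 0.456  -0.0116  0.0744]
z [-0.0016  0.01    0.0809  0.0852  0.0896  0.0936  0.1505]
0.00 n11 x 0.3692..0.4201  y -0.0632..0.0067
0.01 n17 x 0.3995..0.4219  y 0.0023..0.0070
0.02 n6 x 0.4076..0.4199  y 0.0045..0.0073
0.04 n12 x 0.4286..0.4467  y 0.0060..0.0091
0.05 n8 x 0.4299..0.4542  y 0.0064..0.0094
0.07 n4 x 0.4694..0.4753  y -0.0374..-0.0053
0.08 n148 x 0.4590..0.4760  y -0.0360..0.0095
0.09 n57 x 0.4556..0.4657  y -0.0377..0.0007
```

View pics/s6c.png

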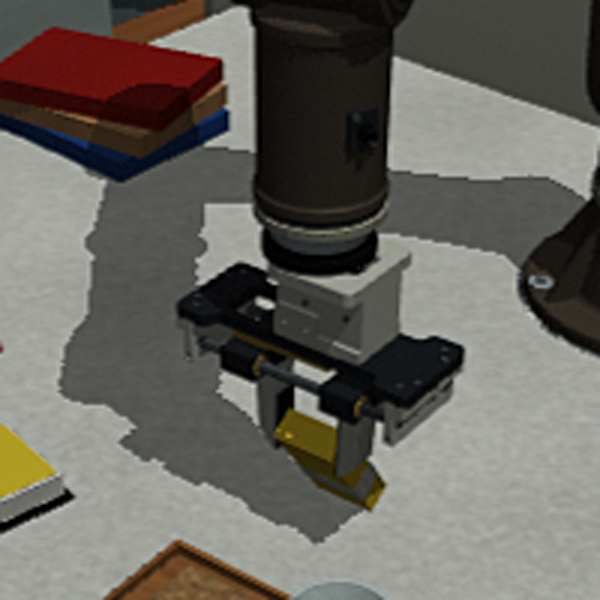

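arm_command:
  deltas:
    - {"xyz": [0.8,0,0.5],"turn": 0,"jaw": 200}
    - {"xyz": [1.5,0,1.0],"turn": 0,"jaw": 200}
    - {"xyz": [2.1,0,1.6],"turn": 0,"jaw": 200}
    - {"xyz": [2.7,0,2.2],"turn": 0,"jaw": 200}
    - {"xyz": [3.2,0,2.9],"turn": 0,"jaw": 200}
  force: 3

```text
clock: 7.5
position: [0.4921, -0.0113, 0.0356]
ee_rot: [-3.133, -0.144, -0.008]
force: [0.1, -0.2, -0.3]
width: 0.545
```

```bash
python3 go.py .502 -.012 .004 5.4; python3 -c "
from h import *
grab('scene','s7');crop('s7',240,60,440,260,3,'s7c')"; python3 lean.py s7 315 180 370 250
```

```text
t 7.50 [ 0.4921 -0.0113  0.0356] psi 5.26 tilt 0.41 F [ 0.0554 -0.2328 -0.2519] w 50.1 [ 0.2143  0.5138 -0.3914  2.0688  0.3248  0.6112 -1.8776]
delta cm [0.9609 0.1708 3.1642] turn -0.14
286 [ 0.4158 -0.0413  0.0032] [0.5451 0.0459 0.1233] [ 0.4974 -0.0118  0.0546]
z [0.0032 0.0441 0.0499 0.0555 0.0596 0.0639 0.1233]
0.00 n6 x 0.4163..0.4243  y 0.0045..0.0069
0.01 n4 x 0.4409..0.5450  y -0.0202..0.0057
0.04 n63 x 0.5007..0.5092  y -0.0326..0.0127
0.05 n149 x 0.4731..0.5060  y -0.0346..0.0116
0.06 n58 x 0.4922..0.5027  y -0.0340..0.0076
```

View pics/s7c.png

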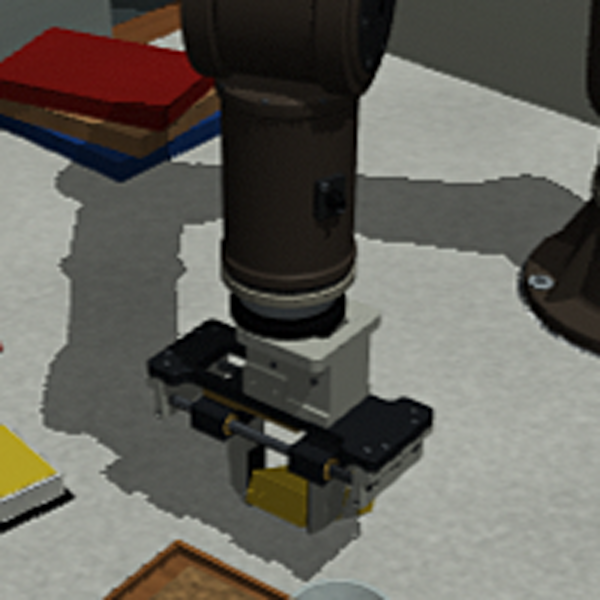

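arm_command:
  deltas:
    - {"xyz": [0.3,0,0.7],"turn": 0,"jaw": 200}
    - {"xyz": [0.6,0,1.4],"turn": 0,"jaw": 200}
    - {"xyz": [0.8,0,2.1],"turn": 0,"jaw": 200}
    - {"xyz": [0.9,0,2.7],"turn": 0,"jaw": 200}
    - {"xyz": [1.0,0,3.1],"turn": 0,"jaw": 200}
  force: 3

```text
clock: 7.97
position: [0.5022, -0.0101, 0.0027]
ee_rot: [-3.133, -0.144, -0.006]
force: [-0.2, -0.9, 0.5]
width: 0.543
```

```bash
python3 go.py .502 -.012 .004 5.4; python3 -c "
from h import *
grab('scene','s8');crop('s8',240,60,440,260,3,'s8c')"; python3 lean.py s8 315 200 370 250
```

```text
t 7.97 [ 0.5022 -0.0101  0.0027] psi 5.26 tilt 0.38 F [-0.1974 -0.922   0.5086] w 49.9 [ 0.1832  0.5787 -0.3567  2.0643  0.3621  0.553  -1.9091]
delta cm [-0.0387  0.1827 -0.1327] turn -0.14
284 [ 0.4826 -0.0372  0.0057] [0.5451 0.047  0.0857] [ 0.5094 -0.0106  0.0235]
z [0.0057 0.009  0.0176 0.0254 0.0272 0.0294 0.0857]
0.00 n18 x 0.5109..0.5173  y -0.0280..0.0103
0.01 n68 x 0.5104..0.5441  y -0.0288..0.0141
0.02 n189 x 0.4868..0.5165  y -0.0347..0.0123
0.08 n4 x 0.5246..0.5359  y 0.0224..0.0469
```

View pics/s8c.png

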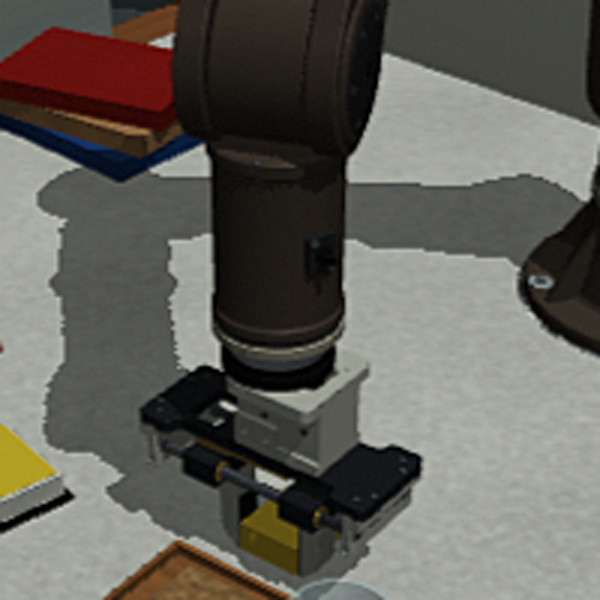

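arm_command:
  deltas:
    - {"xyz": [0,0,0],"turn": 0,"jaw": 60}
    - {"xyz": [0,0,0],"turn": 0,"jaw": 60}
    - {"xyz": [0,0,0],"turn": 0,"jaw": 60}
    - {"xyz": [0,0,0],"turn": 0,"jaw": 60}
    - {"xyz": [0,0,0],"turn": 0,"jaw": 60}

```text
clock: 8.43
position: [0.5022, -0.0101, 0.0026]
ee_rot: [-3.133, -0.144, -0.006]
force: [-0.3, 0.4, 0.8]
width: 0.76
```

arm_command:
  deltas:
    - {"xyz": [0,0,-2],"turn": 0,"jaw": 40}
    - {"xyz": [-1.5,0,-5],"turn": 0,"jaw": 40}
    - {"xyz": [-4.5,0,-5],"turn": 0,"jaw": 40}

```text
clock: 8.68
position: [0.4626, -0.0135, 0.0564]
ee_rot: [-3.132, -0.144, -0.021]
force: [1.0, 0.4, -0.5]
width: 0.84
```

```bash
python3 go.py .468 -.014 .003 5.3; python3 -c "
from h import *
grab('scene','s9');crop('s9',240,120,440,270,4,'s9c');grab('top','t9');crop('t9',220,180,400,320,4,'t9c')"; python3 lean.py s9 315 200 370 250
```

```text
t 8.68 [ 0.4626 -0.0135  0.0564] psi 5.27 tilt 0.84 F [ 1.0408  0.4153 -0.4535] w 77.2 [ 0.2466  0.4426 -0.4201  2.1279  0.2999  0.6125 -1.8613]
delta cm [0.461  0.1294 5.3457] turn -0.03
707 [ 0.4134 -0.0429 -0.0016] [0.5461 0.0157 0.0267] [ 0.4823 -0.009   0.0191]
z [-0.0016  0.0039  0.0168  0.022   0.0232  0.0248  0.0267]
0.00 n88 x 0.4215..0.5166  y -0.0294..0.0135
0.01 n123 x 0.4177..0.5184  y -0.0304..0.0146
0.02 n490 x 0.4218..0.5154  y -0.0365..0.0114
```

View pics/s9c.png

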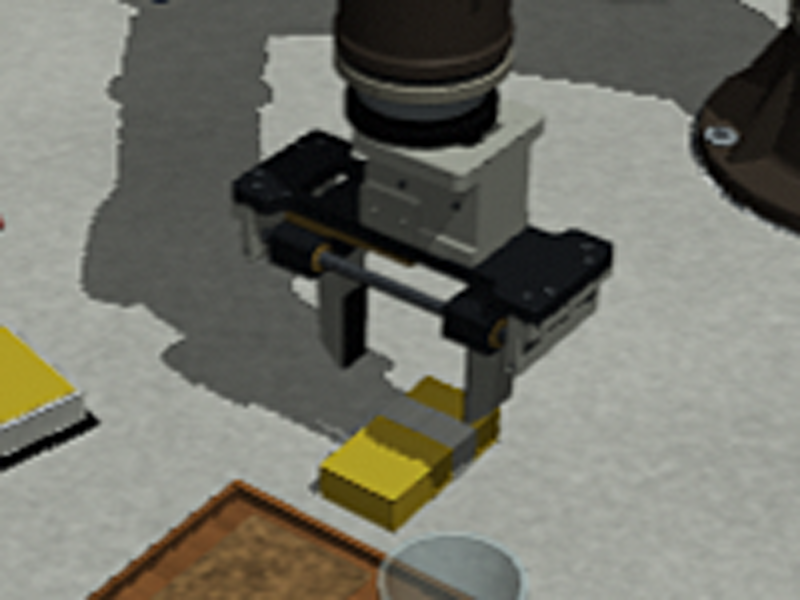

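View pics/t9c.png

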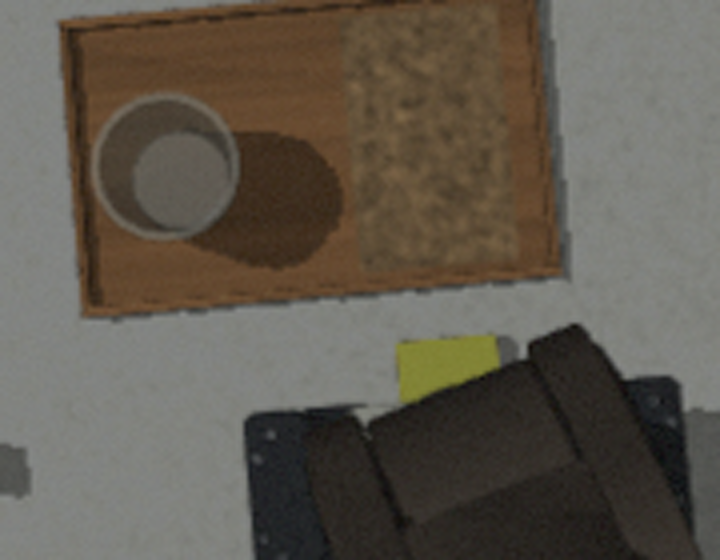

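Carton lies flat on the ledge, released (front edge at top crop (397,343)–(498,335)). Regrasp at its middle.

arm_command:
  deltas:
    - {"xyz": [0.5,0.1,1.5],"turn": 0,"jaw": 40}
    - {"xyz": [0.5,0.1,3.5],"turn": 0,"jaw": 40}
    - {"xyz": [0.5,0.1,5.0],"turn": 0,"jaw": 40}
    - {"xyz": [0.5,0.1,5.3],"turn": 0,"jaw": 40}
    - {"xyz": [0.5,0.1,5.3],"turn": 0,"jaw": 40}

```text
clock: 9.2
position: [0.4583, -0.0159, 0.0004]
ee_rot: [-3.135, -0.145, -0.002]
force: [-1.5, -1.1, 6.2]
width: 0.844
```

```bash
python3 go.py .468 -.013 .003 5.3;python3 -c "
from h import *
d=ld('t9')
for a,b in[(397,343),(498,335)]: print(px(d,220+a/4-.4,180+b/4-.4,.024))"
```

```text
t 9.20 [ 0.4583 -0.0159  0.0004] psi 5.28 tilt 0.17 F [-1.4794 -1.0648  6.2372] w 77.6 [ 0.1895  0.5394 -0.3517  2.1676  0.379   0.4906 -1.9317]
delta cm [ 0.9912 -0.2021 -0.2618] turn -0.02
[0.51104753 0.01300928 0.024     ]
[ 0.51505381 -0.03668527  0.024     ]
```

arm_command:
  deltas:
    - {"xyz": [0.3,0,-0.3],"turn": 0,"jaw": 40}
    - {"xyz": [0.7,0,-0.25],"turn": 0,"jaw": 40}
    - {"xyz": [0.7,0,-0.25],"turn": 0,"jaw": 40}
    - {"xyz": [0.7,0,-0.25],"turn": 0,"jaw": 200}
    - {"xyz": [0.7,0,-0.25],"turn": 0,"jaw": 200}
  force: 12

```text
clock: 9.62
position: [0.4653, -0.0153, 0.0027]
ee_rot: [-3.135, -0.144, -0.001]
force: [0.5, -0.2, 0.5]
width: 0.744
```

arm_command:
  deltas:
    - {"xyz": [0,0,0],"turn": 0,"jaw": 200}
    - {"xyz": [0,0,0],"turn": 0,"jaw": 200}
    - {"xyz": [0,0,0],"turn": 0,"jaw": 200}
    - {"xyz": [0,0,0],"turn": 0,"jaw": 200}
    - {"xyz": [0,0,0],"turn": 0,"jaw": 200}

```text
clock: 10.03
position: [0.4652, -0.0153, 0.0027]
ee_rot: [-3.135, -0.144, -0.001]
force: [-1.0, -0.9, -0.5]
width: 0.543
```

```bash
python3 go.py .468 -.014 .003 5.3
```

```text
t 10.03 [ 0.4652 -0.0153  0.0027] psi 5.27 tilt 0.17 F [-0.9861 -0.8557 -0.4502] w 49.9 [ 0.1917  0.5423 -0.356   2.1498  0.3737  0.5065 -1.9255]
delta cm [ 0.2942 -0.1059 -0.0294] turn -0.03
```

arm_command:
  deltas:
    - {"xyz": [0,0,-1.5],"turn": 0,"jaw": 200}
    - {"xyz": [0,0,-4],"turn": 0,"jaw": 200}
    - {"xyz": [0,0,-7],"turn": 0,"jaw": 200}
    - {"xyz": [0,0,-9],"turn": 0,"jaw": 200}
    - {"xyz": [0,0,-9],"turn": 0,"jaw": 200}

```text
clock: 10.45
position: [0.4674, -0.0153, 0.0962]
ee_rot: [-3.136, -0.144, -0.01]
force: [0.8, 0.0, -0.5]
width: 0.54
```

```bash
python3 go.py .615 -.0035 .09 5.4; python3 -c "
from h import *
d=ld('top0');print(px(d,261.2,221.2,.09))
e=[(c/5+225-.4,b/5+165-.4) for c,b in[(90,282),(274,282),(182,190),(182,375)]]
for p in e: print(px(d,*p,.09))
grab('scene','s10');crop('s10',240,100,440,250,4,'s10c')"; python3 lean.py s10 300 160 370 250
```

```text
t 10.45 [ 0.4674 -0.0153  0.0962] psi 5.27 tilt 0.40 F [ 0.8112  0.0175 -0.4988] w 49.7 [ 0.2812  0.3891 -0.4559  2.0747  0.2523  0.7232 -1.8134]
delta cm [14.8051  0.1778  0.7201] turn -0.13
[0.59238833 0.12075697 0.09      ]
[0.5927102  0.15540205 0.09      ]
[0.59281289 0.08686336 0.09      ]
[0.62722149 0.12140012 0.09      ]
[0.55807303 0.12086281 0.09      ]
656 [ 0.3902 -0.1516 -0.002 ] [0.5587 0.0414 0.1811] [ 0.4988 -0.0105  0.109 ]
z [-0.002   0.0955  0.1061  0.1155  0.1169  0.1183  0.1811]
0.01 n18 x 0.5430..0.5495  y -0.0595..-0.0159
0.09 n65 x 0.4211..0.5196  y -0.0314..0.0129
0.10 n126 x 0.4234..0.5203  y -0.0329..0.0125
```

View pics/s10c.png

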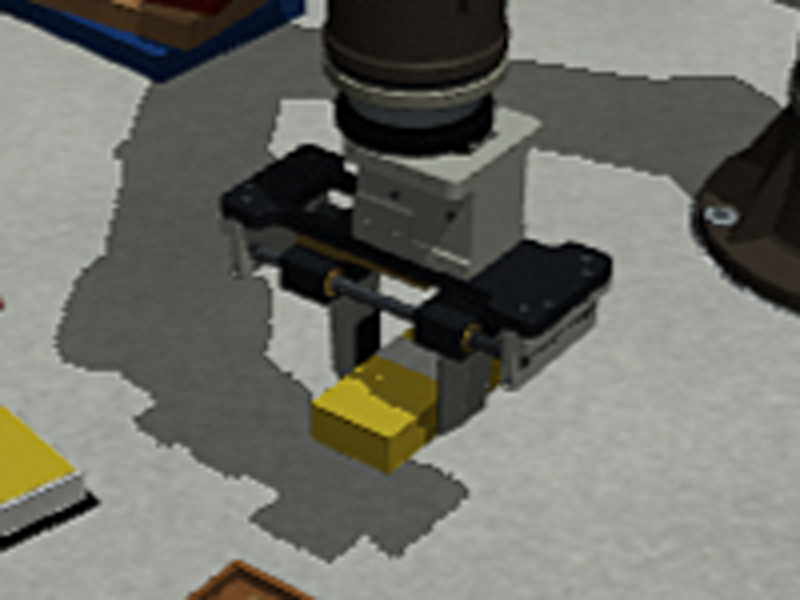

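```bash
python3 go.py .6155 -.012 .095 5.4; python3 -c "
from h import *
np.set_printoptions(precision=3,suppress=True)
d=ld('s10')
for a,b in[(240,265),(240,235),(230,200),(515,370),(512,340),(600,300),(605,260),(540,330)]: print(a,b,px(d,240+a/4,100+b/4))"
```

```text
t 10.50 [ 0.4665 -0.0156  0.0945] psi 5.25 tilt 0.31 F [ 0.1224 -0.5755 -1.0417] w 50.2 [ 0.2804  0.3915 -0.4546  2.0768  0.2538  0.7206 -1.8148]
delta cm [14.8674  0.9996  0.0189] turn -0.15
240 265 [ 0.508 -0.094  0.167]
240 235 [ 0.511 -0.09   0.188]
230 200 [ 0.511 -0.097  0.205]
515 370 [0.495 0.075 0.175]
512 340 [0.495 0.072 0.191]
600 300 [ 0.192 -0.09  -0.004]
605 260 [0.429 0.074 0.204]
540 330 [0.484 0.079 0.194]
```

arm_command:
  deltas:
    - {"xyz": [2.0,0.2,0],"turn": 0,"jaw": 200}
    - {"xyz": [5.5,0.5,0],"turn": 0,"jaw": 200}
    - {"xyz": [9.0,0.8,0],"turn": 0,"jaw": 200}
    - {"xyz": [12.5,1.0,0],"turn": 0,"jaw": 200}
    - {"xyz": [14.9,1.0,0],"turn": 0,"jaw": 200}

```text
clock: 10.92
position: [0.6181, -0.0126, 0.0937]
ee_rot: [-3.136, -0.142, -0.007]
force: [0.8, -1.4, -0.6]
width: 0.546
```

arm_command:
  deltas:
    - {"xyz": [0,0,0],"turn": 0,"jaw": 200}
    - {"xyz": [0,0,0],"turn": 0,"jaw": 200}

```text
clock: 11.08
position: [0.6182, -0.0124, 0.0916]
ee_rot: [-3.136, -0.142, -0.004]
force: [-0.6, 0.1, -0.3]
width: 0.543
```

```bash
python3 go.py .6155 -.012 .012 5.4;  python3 -c "
from h import *
grab('scene','s11');crop('s11',220,140,420,290,4,'s11c')"
```

```text
t 11.08 [ 0.6182 -0.0124  0.0916] psi 5.20 tilt 0.19 F [-0.5996  0.1056 -0.3063] w 50.0 [ 0.2106  0.5958 -0.408   1.712   0.2877  0.8908 -1.7965]
delta cm [-0.2811 -0.0438  7.9589] turn -0.20
```

View pics/s11c.png

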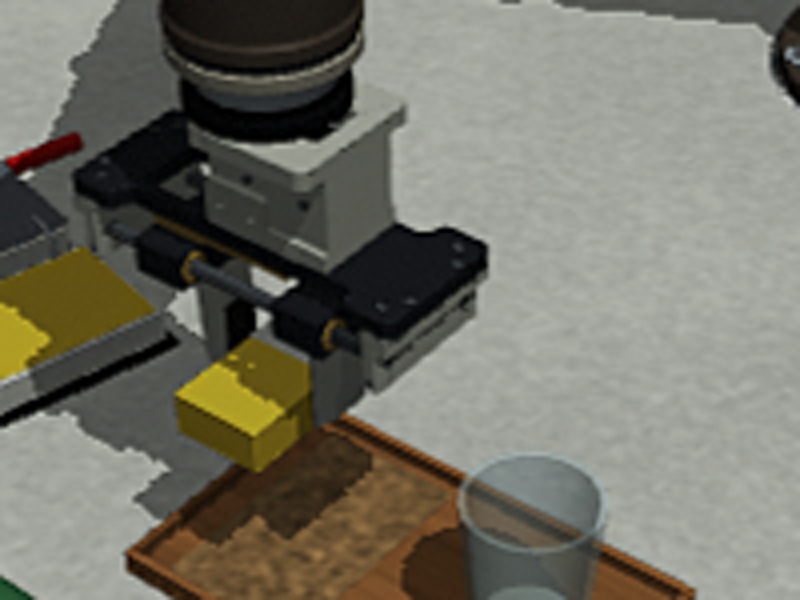

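arm_command:
  deltas:
    - {"xyz": [-0.3,0,2.0],"turn": 0,"jaw": 200}
    - {"xyz": [-0.3,0,4.0],"turn": 0,"jaw": 200}
    - {"xyz": [-0.3,0,5.5],"turn": 0,"jaw": 200}
    - {"xyz": [-0.3,0,6.0],"turn": 0,"jaw": 200}
    - {"xyz": [-0.3,0,6.0],"turn": 0,"jaw": 200}

```text
clock: 11.55
position: [0.6116, -0.0129, 0.0303]
ee_rot: [-3.137, -0.143, 0.004]
force: [0.4, -0.3, -0.0]
width: 0.543
```

```bash
python3 go.py .6155 -.012 .01 5.4;  python3 -c "
from h import *
grab('scene','s12');crop('s12',220,140,420,290,4,'s12c')"
```

```text
t 11.55 [ 0.6116 -0.0129  0.0303] psi 5.23 tilt 0.17 F [ 0.3768 -0.3038 -0.0126] w 49.9 [ 0.1913  0.665  -0.3793  1.7681  0.3302  0.774  -1.8331]
delta cm [ 0.4043 -0.0537  2.0309] turn -0.17
```

View pics/s12c.png

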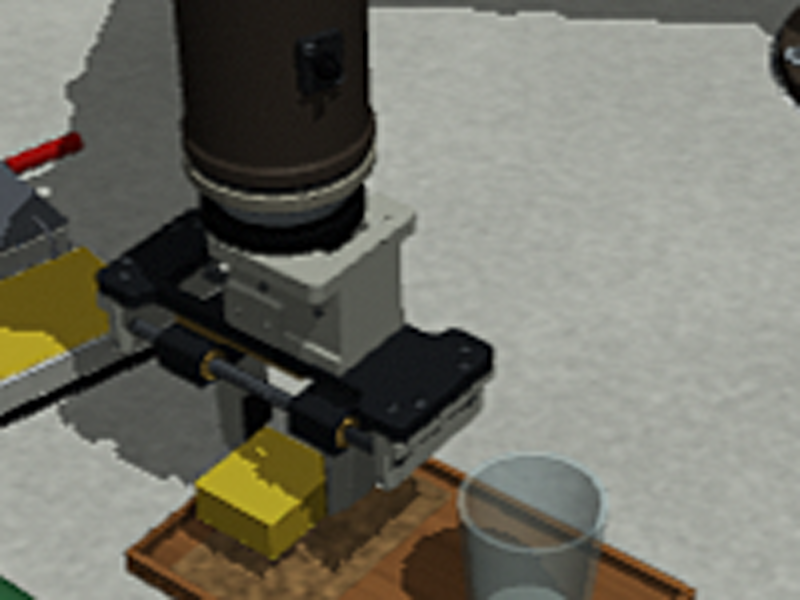

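arm_command:
  deltas:
    - {"xyz": [0.4,0,0.8],"turn": 0,"jaw": 200}
    - {"xyz": [0.4,0,1.5],"turn": 0,"jaw": 200}
    - {"xyz": [0.4,0,2.0],"turn": 0,"jaw": 200}
    - {"xyz": [0.4,0,2.1],"turn": 0,"jaw": 200}
    - {"xyz": [0.4,0,2.1],"turn": 0,"jaw": 200}

```text
clock: 12.02
position: [0.6163, -0.0123, 0.0101]
ee_rot: [-3.136, -0.143, 0.002]
force: [-0.2, -0.2, -0.2]
width: 0.547
```

```bash
python3 go.py .6155 -.012 .0077 5.4;  python3 -c "
from h import *
grab('scene','s13');crop('s13',220,140,420,290,4,'s13c')"
```

```text
t 12.02 [ 0.6163 -0.0123  0.0101] psi 5.23 tilt 0.13 F [-0.2046 -0.185  -0.1977] w 50.3 [ 0.1811  0.6968 -0.3671  1.7678  0.3449  0.7419 -1.8443]
delta cm [-0.0808 -0.0368  0.2364] turn -0.17
```

View pics/s13c.png

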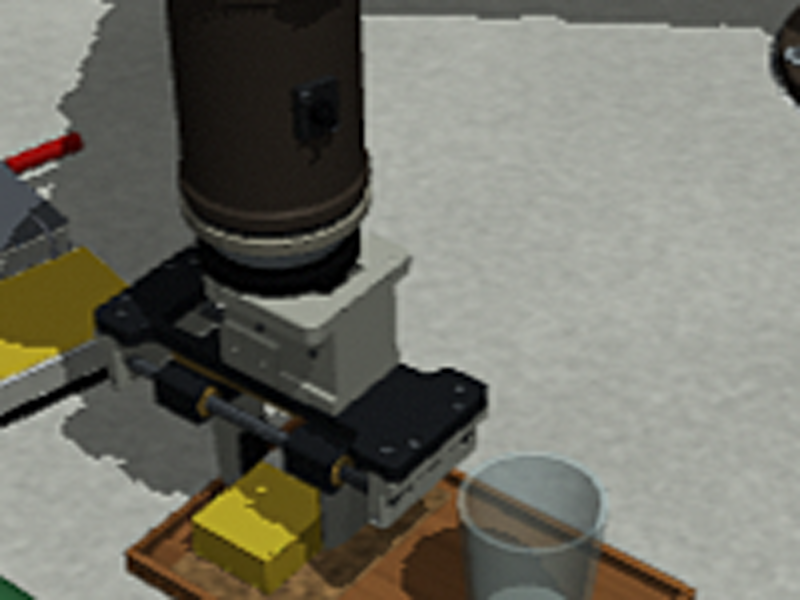

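arm_command:
  deltas:
    - {"xyz": [-0.1,0,0.15],"turn": 0,"jaw": 200}
    - {"xyz": [-0.1,0,0.3],"turn": 0,"jaw": 200}
    - {"xyz": [-0.1,0,0.3],"turn": 0,"jaw": 200}

```text
clock: 12.32
position: [0.6157, -0.0124, 0.0076]
ee_rot: [-3.136, -0.143, 0.0]
force: [-0.9, 0.6, 0.7]
width: 0.545
```

```bash
python3 go.py .6155 -.012 .0077 5.4
```

```text
t 12.32 [ 0.6157 -0.0124  0.0076] psi 5.22 tilt 0.11 F [-0.8926  0.5935  0.7429] w 50.2 [ 0.1804  0.6989 -0.3656  1.7717  0.3472  0.7351 -1.8465]
delta cm [-0.0182 -0.043  -0.0081] turn -0.18
```

Slight contact. Release and raise.

arm_command:
  deltas:
    - {"xyz": [0,0,0],"turn": 0,"jaw": 80}
    - {"xyz": [0,0,0],"turn": 0,"jaw": 80}
    - {"xyz": [0,0,0],"turn": 0,"jaw": 80}
    - {"xyz": [0,0,0],"turn": 0,"jaw": 80}
    - {"xyz": [0,0,0],"turn": 0,"jaw": 80}

```text
clock: 12.73
position: [0.6157, -0.0124, 0.0076]
ee_rot: [-3.136, -0.143, 0.0]
force: [0.1, -0.3, 1.0]
width: 0.687
```

arm_command:
  deltas:
    - {"xyz": [0,0,-2],"turn": 0,"jaw": 80}
    - {"xyz": [0,0,-6],"turn": 0,"jaw": 80}
    - {"xyz": [0,0,-10],"turn": 0,"jaw": 80}
    - {"xyz": [-4,0,-14],"turn": 0,"jaw": 80}
    - {"xyz": [-8,0,-14],"turn": 0,"jaw": 80}

```text
clock: 13.15
position: [0.5503, -0.0178, 0.1504]
ee_rot: [-3.136, -0.144, -0.015]
force: [-0.1, 0.4, -0.5]
width: 0.686
```

```bash
python3 go.py .503 -.338 .15 -8.3;  python3 -c "
from h import *
grab('scene','s14');crop('s14',220,140,420,340,3,'s14c');grab('top','t14');crop('t14',220,150,380,290,5,'t14c')"; python3 lean.py s14 240 200 340 300
```

```text
t 13.15 [ 0.5503 -0.0178  0.1504] psi 5.24 tilt 0.57 F [-0.0676  0.3993 -0.4961] w 63.1 [ 0.2753  0.4315 -0.4558  1.8299  0.2307  0.9227 -1.762 ]
delta cm [-7.6352 31.452  -0.1115] turn 13.54
1635 [ 0.5396 -0.2554  0.0008] [0.6954 0.1019 0.032 ] [ 0.6175 -0.0298  0.0197]
z [0.0008 0.0036 0.0109 0.0238 0.0276 0.0296 0.032 ]
0.00 n389 x 0.5475..0.6721  y -0.0526..0.0890
0.01 n232 x 0.5415..0.6913  y -0.0488..0.0298
0.02 n973 x 0.5592..0.6662  y -0.2321..0.0140
0.03 n41 x 0.5786..0.6652  y -0.0332..0.0148
```

View pics/s14c.png

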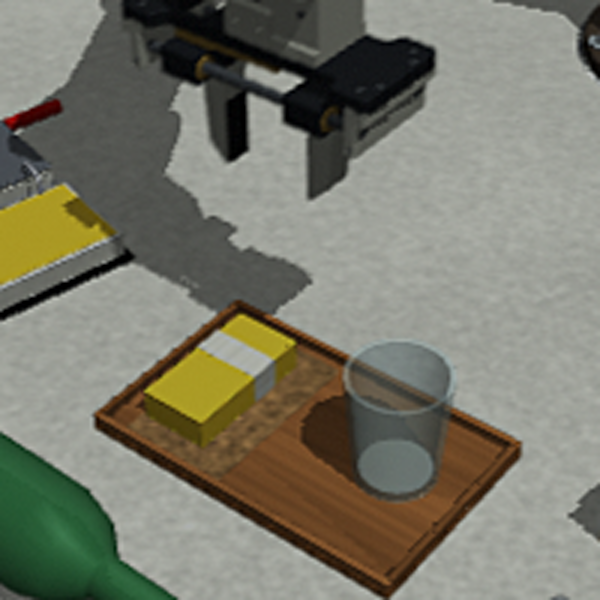

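View pics/t14c.png

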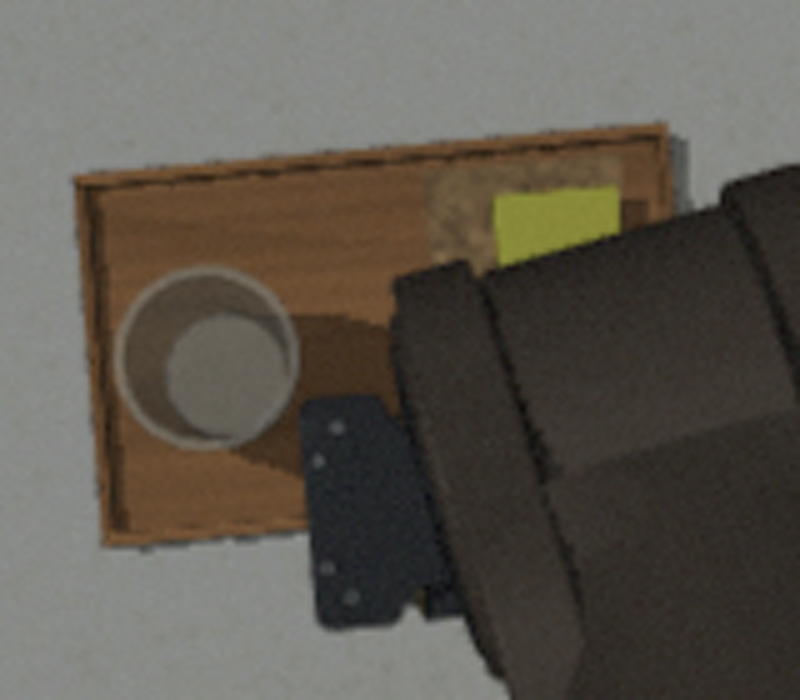

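```bash
python3 -c "
from h import *
np.set_printoptions(precision=4,suppress=True)
d=ld('t14')
a,b=[px(d,220+u/5-.4,150+v/5-.4,.029) for u,v in[(494,197),(617,187)]]
print(a,b,np.degrees(np.arctan2(*(b-a)[[1,0]])))
for u,v in[(425,170),(620,155),(75,178),(665,125),(105,545)]: print(px(d,220+u/5-.4,150+v/5-.4,.005))
m=(a+b)/2; c=m-.05*np.array([np.cos(.093),np.sin(.093),0]);print('ctr',c)
dv=c-np.array([.615,-.0035,.029]);x=np.array([np.cos(.095),np.sin(.095)]);print('inlay frame',dv[:2]@x,dv[:2]@np.array([-x[1],x[0]]))
"
```

```text
[0.6617 0.0141 0.029 ] [ 0.6657 -0.0345  0.029 ] -85.23414289047584
[0.676  0.0419 0.005 ]
[ 0.6823 -0.0369  0.005 ]
[0.6726 0.1833 0.005 ]
[ 0.6945 -0.0551  0.005 ]
[0.5245 0.1696 0.005 ]
ctr [ 0.6139 -0.0148  0.029 ]
inlay frame -0.0021732630281511675 -0.011192983217533124
```

Carton sits flat, but about 11 mm toward the inlay's -y edge. I'll nudge it about 6 mm toward the centre using closed fingers, from the side away from the tumbler.

```bash
python3 go.py .6187 -.0666 .10 5.3  .6187 -.0666 .018 5.3
```

```text
t 13.25 [ 0.5403 -0.0197  0.1468] psi 5.25 tilt 0.18 F [0.2283 0.1651 0.2199] w 63.0 [ 0.2772  0.4277 -0.4553  1.8464  0.2308  0.9227 -1.7625]
delta cm [7.3882 5.3849 4.6581] turn -0.05
delta cm [ 7.4133  5.3838 12.858 ] turn -0.05
```

arm_command:
  deltas:
    - {"xyz": [3.5,3,1],"turn": 0,"jaw": 255}
    - {"xyz": [6,5,3],"turn": 0,"jaw": 255}
    - {"xyz": [7.4,5.4,4.6],"turn": 0,"jaw": 255}
    - {"xyz": [7.4,5.4,4.6],"turn": 0,"jaw": 255}
    - {"xyz": [7.4,5.4,4.6],"turn": 0,"jaw": 255}
  force: 20

```text
clock: 13.67
position: [0.6183, -0.0668, 0.099]
ee_rot: [-3.138, -0.143, 0.009]
force: [-0.6, 0.3, 0.6]
width: 0.374
```

arm_command:
  deltas:
    - {"xyz": [0,0,0],"turn": 0,"jaw": 255}
    - {"xyz": [0,0,0],"turn": 0,"jaw": 255}
    - {"xyz": [0,0,0],"turn": 0,"jaw": 255}
    - {"xyz": [0,0,0],"turn": 0,"jaw": 255}
    - {"xyz": [0,0,0],"turn": 0,"jaw": 255}

```text
clock: 14.08
position: [0.6183, -0.0666, 0.0996]
ee_rot: [-3.138, -0.144, 0.008]
force: [-0.6, -0.6, -0.1]
width: 0.02
```

```bash
python3 go.py .6187 -.0666 .018 5.3
```

```text
t 14.08 [ 0.6183 -0.0666  0.0996] psi 5.24 tilt 0.29 F [-0.5889 -0.6229 -0.0709] w 1.9 [ 0.294   0.5946 -0.4064  1.6889  0.2814  0.9214 -1.702 ]
delta cm [0.0806 0.0052 8.1637] turn -0.06
```

arm_command:
  deltas:
    - {"xyz": [0,0.1,3],"turn": 0,"jaw": 255}
    - {"xyz": [0,0.1,6],"turn": 0,"jaw": 255}
    - {"xyz": [0,0.1,7.5],"turn": 0,"jaw": 255}
    - {"xyz": [0,0.1,7.9],"turn": 0,"jaw": 255}
    - {"xyz": [0,0.1,7.9],"turn": 0,"jaw": 255}

```text
clock: 14.5
position: [0.6173, -0.0675, 0.0199]
ee_rot: [-3.138, -0.144, 0.011]
force: [0.0, 0.7, 0.1]
width: 0.007
```

```bash
python3 go.py .6187 -.0666 .018 5.3; python3 -c "
from h import *
grab('scene','s15');crop('s15',220,140,420,340,3,'s15c')"
```

```text
t 14.50 [ 0.6173 -0.0675  0.0199] psi 5.26 tilt 0.39 F [0.046  0.654  0.1422] w 0.6 [ 0.2696  0.6912 -0.3696  1.7455  0.3351  0.7746 -1.7451]
delta cm [ 0.1514 -0.0764  0.1854] turn -0.04
```

View pics/s15c.png

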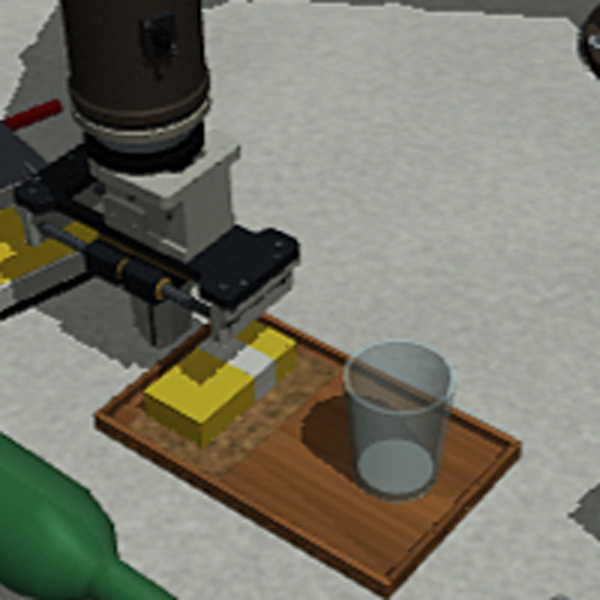

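arm_command:
  deltas:
    - {"xyz": [0,-0.3,0.1],"turn": 0,"jaw": 255}
    - {"xyz": [0,-0.6,0.1],"turn": 0,"jaw": 255}
    - {"xyz": [0,-0.9,0.1],"turn": 0,"jaw": 255}
    - {"xyz": [0,-1.2,0.1],"turn": 0,"jaw": 255}
    - {"xyz": [0,-1.2,0.1],"turn": 0,"jaw": 255}

```text
clock: 14.97
position: [0.6175, -0.0542, 0.0208]
ee_rot: [-3.137, -0.146, 0.006]
force: [-0.6, 0.4, 0.3]
width: 0.007
```

```bash
python3 go.py .6187 -.0545 .018 5.3; python3 -c "
from h import *
grab('scene','s16');crop('s16',220,140,420,340,3,'s16c')"
```

```text
t 14.97 [ 0.6175 -0.0542  0.0208] psi 5.32 tilt 0.22 F [-0.5982  0.3639  0.3086] w 0.6 [ 0.2495  0.6874 -0.3703  1.751   0.335   0.7699 -1.7656]
delta cm [0.1227 0.0411 0.2754] turn 0.02
```

View pics/s16c.png

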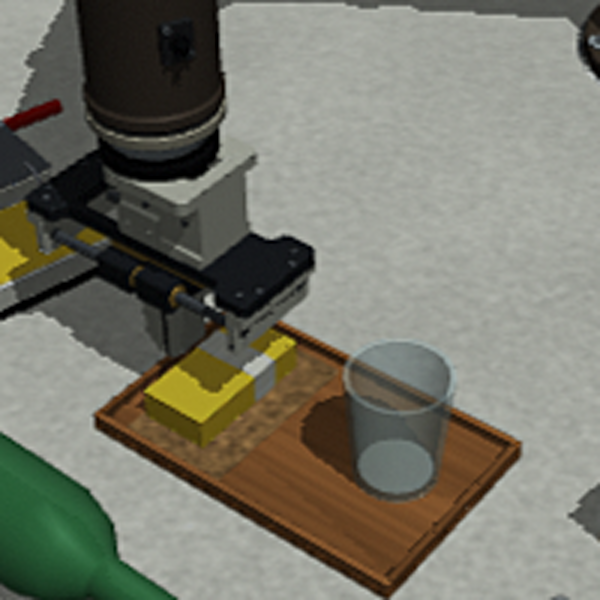

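arm_command:
  deltas:
    - {"xyz": [0,-0.3,0.2],"turn": 0,"jaw": 255}
    - {"xyz": [0,-0.6,0.2],"turn": 0,"jaw": 255}
    - {"xyz": [0,-0.8,0.2],"turn": 0,"jaw": 255}
    - {"xyz": [0,-0.8,0.2],"turn": 0,"jaw": 255}

```text
clock: 15.35
position: [0.6165, -0.046, 0.0185]
ee_rot: [-3.137, -0.147, 0.007]
force: [0.4, 0.5, 1.0]
width: 0.002
```

```bash
python3 go.py .6187 -.0545 .018 5.3; python3 -c "
from h import *
grab('scene','s17');crop('s17',220,140,420,340,3,'s17c')"
```

```text
t 15.35 [ 0.6165 -0.046   0.0185] psi 5.35 tilt 0.25 F [0.4369 0.4629 1.0313] w 0.1 [ 0.2357  0.6886 -0.3689  1.7559  0.3361  0.7641 -1.7799]
delta cm [0.1364 0.8662 0.0505] turn 0.05
```

View pics/s17c.png

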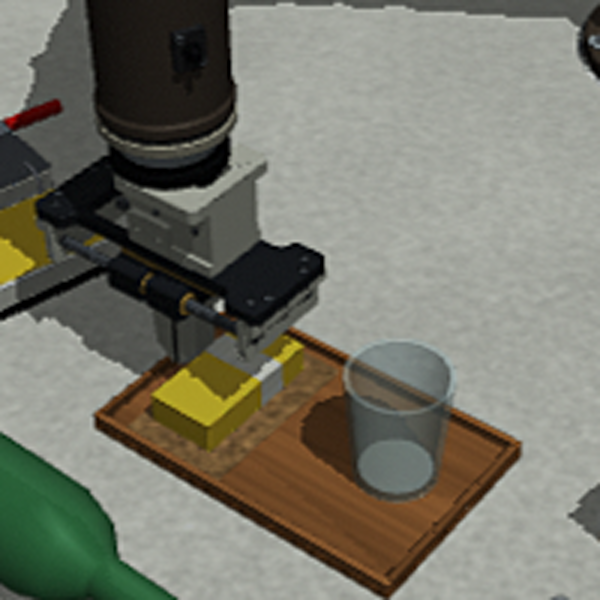

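arm_command:
  deltas:
    - {"xyz": [0,-0.2,0],"turn": 0,"jaw": 255}
    - {"xyz": [0,-0.4,0],"turn": 0,"jaw": 255}
    - {"xyz": [0,-0.5,0],"turn": 0,"jaw": 255}
    - {"xyz": [0,-0.5,0],"turn": 0,"jaw": 255}

```text
clock: 15.73
position: [0.616, -0.0409, 0.0185]
ee_rot: [-3.137, -0.147, 0.007]
force: [-0.0, 0.4, 1.3]
width: 0.006
```

arm_command:
  deltas:
    - {"xyz": [0,0.5,0],"turn": 0,"jaw": 255}
    - {"xyz": [0,1.0,-3],"turn": 0,"jaw": 255}
    - {"xyz": [0,1.0,-7],"turn": 0,"jaw": 255}
    - {"xyz": [-3,1.0,-10],"turn": 0,"jaw": 255}
    - {"xyz": [-6,3.0,-10],"turn": 0,"jaw": 255}

```text
clock: 16.15
position: [0.5638, -0.0718, 0.1246]
ee_rot: [-3.135, -0.156, -0.01]
force: [0.8, -0.0, 0.5]
width: 0.003
```

```bash
python3 go.py .503 -.338 .15 81.7 .503 -.338 .15 -98.3;  python3 -c "
from h import *
grab('scene','s18');crop('s18',220,140,420,340,3,'s18c');grab('top','t18');crop('t18',220,150,380,290,5,'t18c')"
```

```text
t 16.15 [ 0.5638 -0.0718  0.1246] psi 5.68 tilt 0.40 F [ 0.8321 -0.0028  0.4579] w 0.3 [ 0.3503  0.4878 -0.437   1.8112  0.2538  0.8918 -1.673 ]
delta cm [-8.6646 25.8813 -2.6614] turn -76.02
delta cm [-8.6646 25.8813 -2.6614] turn 103.98
```

View pics/s18c.png

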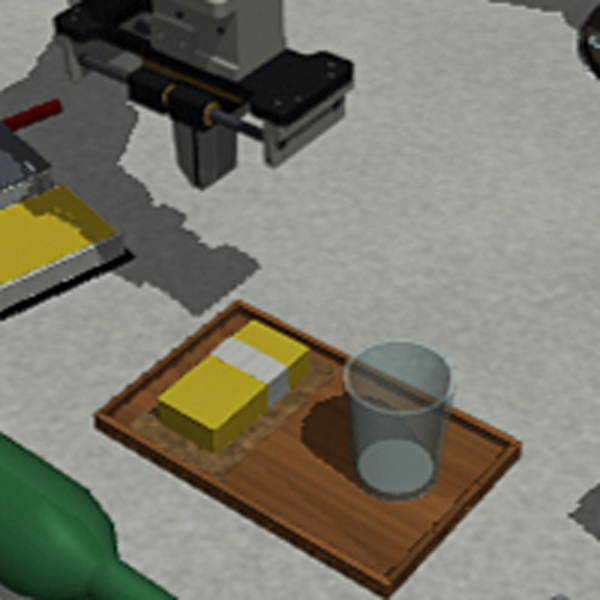

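View pics/t18c.png

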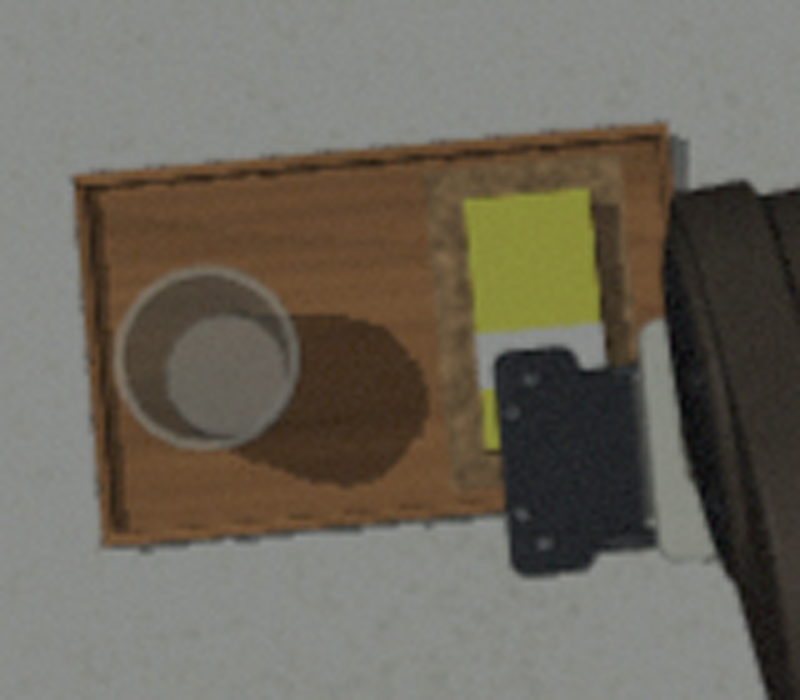

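Carton now centred and square on the inlay (top crop (465,198)–(590,190)). Next the leaf tab.

```bash
python3 go.py .5033 -.3427 .12 -8.9 ;python3 - <<'E'
from h import *
np.set_printoptions(precision=4,suppress=True)
d=ld('t18'); f=d['frame'].astype(int)
m=(f[:,:,0]>90)&(f[:,:,1]<60)
for tag in('t18','s18'):
    d=ld(tag); f=d['frame'].astype(int); m=(f[:,:,0]>f[:,:,1]+60)
    v,u=np.nonzero(m); P=np.array([px(d,a,b) for a,b in zip(u,v)])
    k=(abs(P[:,0]-.505)<.06)&(abs(P[:,1]+.34)<.04); P=P[k]
    if not len(P): print(tag,'none');continue
    c=P[:,:2].mean(0);e=np.linalg.svd(P[:,:2]-c,full_matrices=False)[2][0];t=(P[:,:2]-c)@e
    print(tag,len(P),P.mean(0),'dir',e,np.degrees(np.arctan2(e[1],e[0])),t.min(),t.max())
E
```

```text
t 16.25 [ 0.5561 -0.0809  0.1199] psi 5.14 tilt 0.36 F [ 0.3317 -1.1895 -0.7122] w 0.1 [ 0.3568  0.4889 -0.4279  1.822   0.2569  0.8909 -1.672 ]
delta cm [-7.6056 25.5984  0.0897] turn 14.04
t18 none
s18 23 [ 0.5066 -0.3415  0.033 ] dir [ 0.9836 -0.1805] -10.398266860814086 -0.02160170291705605 0.02299482097575636
```

arm_command:
  deltas:
    - {"xyz": [-1.2,4.0,0],"turn": 6,"jaw": 120}
    - {"xyz": [-2.4,8.0,0],"turn": 12,"jaw": 120}
    - {"xyz": [-3.6,12.0,0],"turn": 14,"jaw": 120}
    - {"xyz": [-4.7,16.0,0],"turn": 14,"jaw": 120}
    - {"xyz": [-5.9,20.0,0],"turn": 14,"jaw": 120}

```text
clock: 16.67
position: [0.5155, -0.2825, 0.1205]
ee_rot: [3.128, -0.243, -0.009]
force: [0.9, 0.6, 0.4]
width: 0.314
```

```bash
python3 go.py .5033 -.3427 .10 -8.9
```

```text
t 16.67 [ 0.5155 -0.2825  0.1205] psi -8.89 tilt 0.38 F [0.8968 0.6341 0.3844] w 28.9 [ 0.6436  0.5099 -0.3351  1.7641  0.2117  0.907  -1.5097]
delta cm [-0.2644  6.1261  2.0789] turn 0.01
```

arm_command:
  deltas:
    - {"xyz": [-0.1,3.0,0.5],"turn": 0,"jaw": 120}
    - {"xyz": [-0.3,5.5,1.0],"turn": 0,"jaw": 120}
    - {"xyz": [-0.3,6.1,2.0],"turn": 0,"jaw": 120}
    - {"xyz": [-0.3,6.1,4.0],"turn": 0,"jaw": 120}
    - {"xyz": [-0.3,6.1,4.5],"turn": 0,"jaw": 120}

```text
clock: 17.08
position: [0.501, -0.3427, 0.0729]
ee_rot: [3.13, -0.246, -0.014]
force: [0.4, 1.5, -0.9]
width: 0.526
```

```bash
python3 go.py .5033 -.3427 .010 -8.9; python3 -c "
from h import *
grab('scene','s19');crop('s19',140,100,300,260,4,'s19c')"
```

```text
t 17.08 [ 0.501  -0.3427  0.0729] psi -8.99 tilt 0.53 F [ 0.4002  1.4607 -0.8771] w 48.4 [ 0.7202  0.5932 -0.3093  1.7534  0.2379  0.8393 -1.4283]
delta cm [ 0.2882 -0.0505  6.2864] turn -0.09
```

View pics/s19c.png

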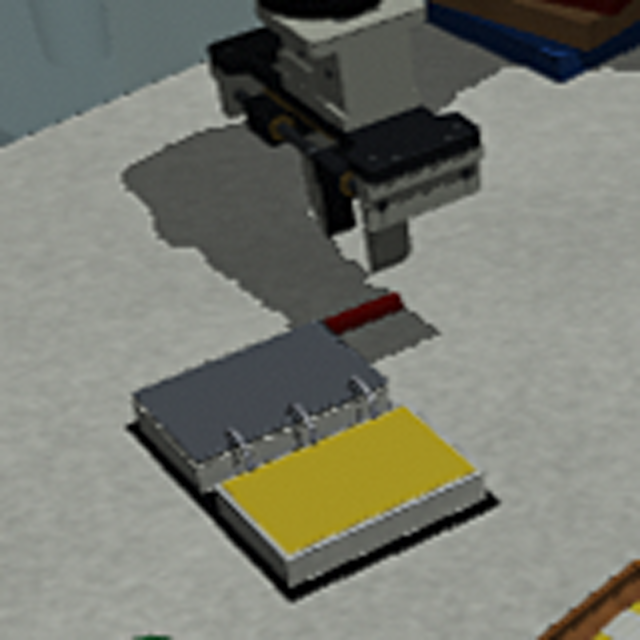

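arm_command:
  deltas:
    - {"xyz": [0.2,0,2.0],"turn": 0,"jaw": 120}
    - {"xyz": [0.2,0,4.0],"turn": 0,"jaw": 120}
    - {"xyz": [0.2,0,5.5],"turn": 0,"jaw": 120}
    - {"xyz": [0.2,0,5.9],"turn": 0,"jaw": 120}
    - {"xyz": [0.2,0,5.9],"turn": 0,"jaw": 120}

```text
clock: 17.55
position: [0.5023, -0.3408, 0.0133]
ee_rot: [3.132, -0.242, -0.018]
force: [0.0, -0.0, 0.5]
width: 0.529
```

```bash
python3 go.py .5033 -.3427 .010 -8.9; python3 -c "
from h import *
grab('scene','s20');crop('s20',140,100,300,260,4,'s20c')"
```

```text
t 17.55 [ 0.5023 -0.3408  0.0133] psi -8.83 tilt 0.66 F [ 0.0296 -0.0141  0.477 ] w 48.7 [ 0.6989  0.6725 -0.2851  1.788   0.2727  0.7304 -1.4586]
delta cm [0.1319 0.1724 0.324 ] turn 0.07
```

View pics/s20c.png

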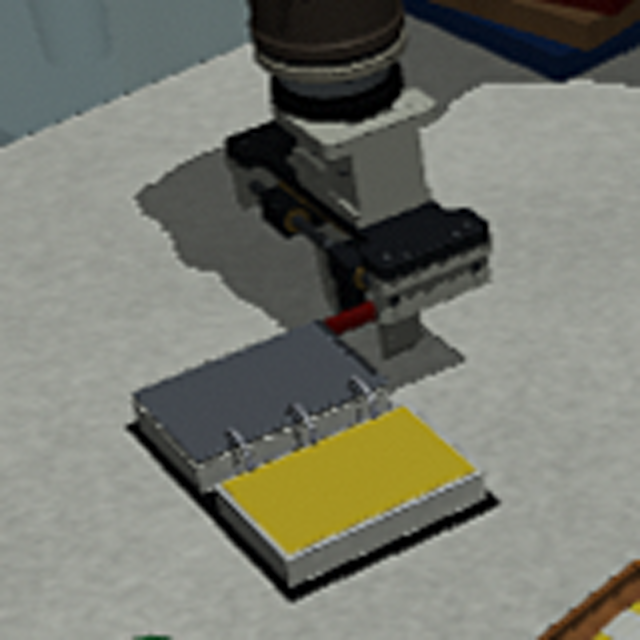

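Rod lies between the fingers. Close.

arm_command:
  deltas:
    - {"xyz": [0.1,0.1,0.2],"turn": 0,"jaw": 255}
    - {"xyz": [0.1,0.1,0.2],"turn": 0,"jaw": 255}
    - {"xyz": [0.1,0.1,0.2],"turn": 0,"jaw": 255}
    - {"xyz": [0.1,0.1,0.2],"turn": 0,"jaw": 255}
    - {"xyz": [0.1,0.1,0.2],"turn": 0,"jaw": 255}
  force: 12

```text
clock: 18.02
position: [0.504, -0.3426, 0.0127]
ee_rot: [3.131, -0.242, -0.015]
force: [0.7, 0.1, 1.1]
width: 0.214
```

arm_command:
  deltas:
    - {"xyz": [0,0,0],"turn": 0,"jaw": 255}
    - {"xyz": [0,0,0],"turn": 0,"jaw": 255}
    - {"xyz": [0,0,0],"turn": 0,"jaw": 255}
    - {"xyz": [0,0,0],"turn": 0,"jaw": 255}
    - {"xyz": [0,0,0],"turn": 0,"jaw": 255}

```text
clock: 18.43
position: [0.504, -0.3425, 0.0129]
ee_rot: [3.131, -0.242, -0.015]
force: [-0.5, 1.4, 2.5]
width: 0.124
```

```bash
python3 go.py
```

```text
t 18.43 [ 0.504  -0.3425  0.0129] psi -8.85 tilt 0.54 F [-0.5341  1.3907  2.499 ] w 11.5 [ 0.6993  0.6747 -0.2846  1.7844  0.2736  0.7294 -1.4581]
```

arm_command:
  deltas:
    - {"xyz": [0,-0.1,-1.25],"turn": 0,"jaw": 255}
    - {"xyz": [0,-0.4,-2.5],"turn": 0,"jaw": 255}
    - {"xyz": [0,-0.9,-3.6],"turn": 0,"jaw": 255}
    - {"xyz": [0,-1.5,-4.7],"turn": 0,"jaw": 255}
    - {"xyz": [0,-2.3,-5.7],"turn": 0,"jaw": 255}

```text
clock: 18.85
position: [0.5074, -0.3211, 0.0717]
ee_rot: [3.128, -0.245, -0.015]
force: [-2.3, -5.9, 3.4]
width: 0.125
```

```bash
python3 go.py; python3 -c "
from h import *
grab('scene','s21');crop('s21',140,100,300,260,4,'s21c')"
```

```text
t 18.85 [ 0.5074 -0.3211  0.0717] psi -8.94 tilt 0.57 F [-2.3119 -5.9328  3.4248] w 11.5 [ 0.6844  0.586  -0.3095  1.7713  0.2397  0.8286 -1.4678]
```

View pics/s21c.png

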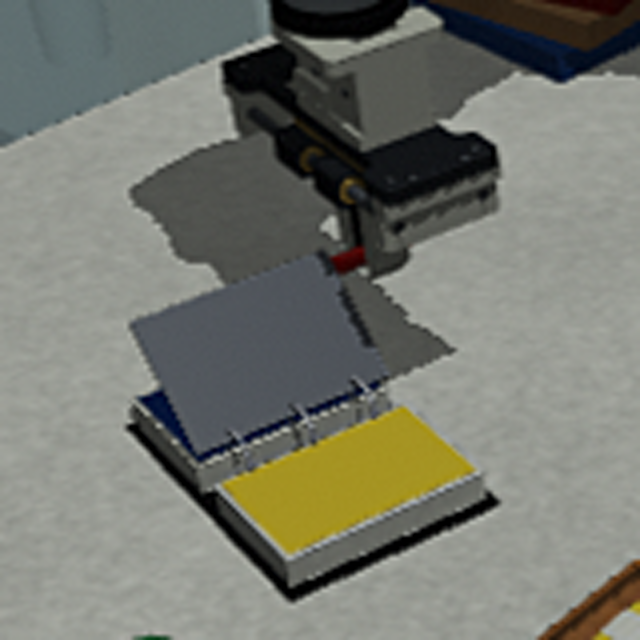

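arm_command:
  deltas:
    - {"xyz": [0,-1.1,-0.6],"turn": 0,"jaw": 255}
    - {"xyz": [0,-2.2,-1.2],"turn": 0,"jaw": 255}
    - {"xyz": [0,-3.4,-1.7],"turn": 0,"jaw": 255}
    - {"xyz": [0,-4.6,-2.0],"turn": 0,"jaw": 255}
    - {"xyz": [0,-5.8,-2.1],"turn": 0,"jaw": 255}

```text
clock: 19.32
position: [0.5177, -0.2604, 0.0954]
ee_rot: [3.129, -0.241, -0.012]
force: [-0.4, -1.5, 0.8]
width: 0.122
```

```bash
python3 go.py; python3 -c "
from h import *
grab('scene','s22');crop('s22',140,70,300,260,3,'s22c')"
```

```text
t 19.32 [ 0.5177 -0.2604  0.0954] psi -8.81 tilt 0.48 F [-0.3768 -1.5311  0.8346] w 11.2 [ 0.6021  0.5292 -0.327   1.8061  0.2249  0.8489 -1.5584]
```

View pics/s22c.png

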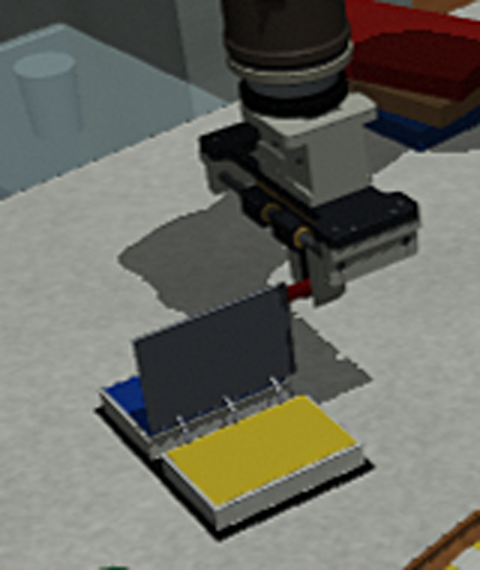

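arm_command:
  deltas:
    - {"xyz": [0,-1.0,0.2],"turn": 0,"jaw": 255}
    - {"xyz": [0,-2.2,0.6],"turn": 0,"jaw": 255}
    - {"xyz": [0,-3.3,1.1],"turn": 0,"jaw": 255}
    - {"xyz": [0,-4.4,1.8],"turn": 0,"jaw": 255}
    - {"xyz": [0,-5.4,2.6],"turn": 0,"jaw": 255}

```text
clock: 19.78
position: [0.527, -0.2028, 0.0682]
ee_rot: [3.131, -0.236, -0.01]
force: [5.4, -6.9, -5.1]
width: 0.125
```

```bash
python3 go.py; python3 -c "
from h import *
grab('scene','s23');crop('s23',140,70,300,260,3,'s23c')"
```

```text
t 19.78 [ 0.527  -0.2028  0.0682] psi -8.61 tilt 0.39 F [ 5.359  -6.909  -5.0783] w 11.5 [ 0.5033  0.5458 -0.3246  1.8647  0.2426  0.7758 -1.6737]
```

View pics/s23c.png

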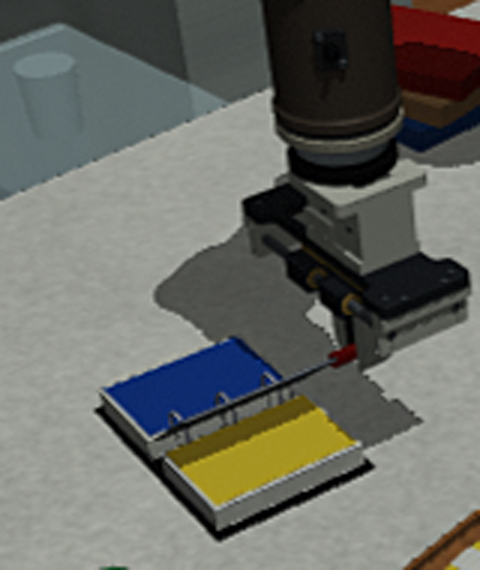

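arm_command:
  deltas:
    - {"xyz": [0,-0.5,1.0],"turn": 0,"jaw": 255}
    - {"xyz": [0,-1.0,2.0],"turn": 0,"jaw": 255}
    - {"xyz": [0,-1.4,3.1],"turn": 0,"jaw": 255}
    - {"xyz": [0,-1.6,4.2],"turn": 0,"jaw": 255}
    - {"xyz": [0,-1.7,5.0],"turn": 0,"jaw": 255}

```text
clock: 20.25
position: [0.5293, -0.1844, 0.0153]
ee_rot: [3.132, -0.233, -0.011]
force: [-0.6, -1.4, 16.8]
width: 0.125
```

```bash
python3 go.py; python3 -c "
from h import *
grab('scene','s24');crop('s24',140,100,300,260,4,'s24c')"
```

```text
t 20.25 [ 0.5293 -0.1844  0.0153] psi -8.50 tilt 0.42 F [-0.6008 -1.3983 16.7504] w 11.5 [ 0.4497  0.616  -0.297   1.909   0.2815  0.6641 -1.7393]
```

View pics/s24c.png

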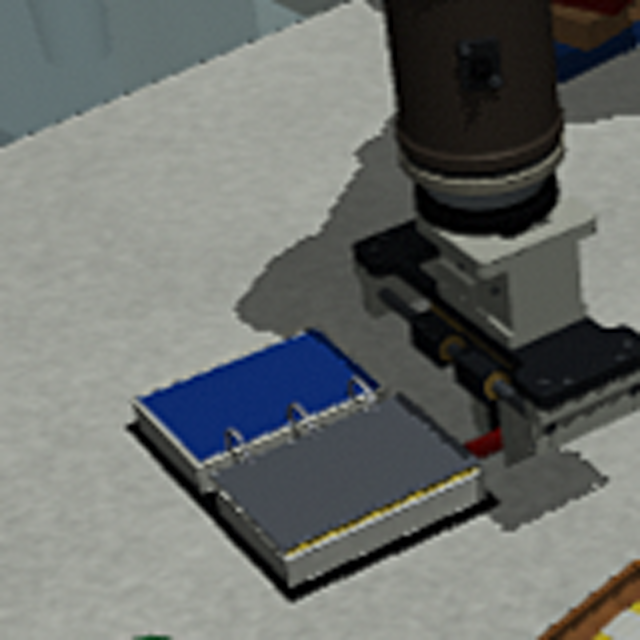

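Leaf lies over the yellow page (pressed down, 17 N). Open without further pressing, then rise.

arm_command:
  deltas:
    - {"xyz": [0,0,-0.1],"turn": 0,"jaw": 130}
    - {"xyz": [0,0,-0.1],"turn": 0,"jaw": 130}
    - {"xyz": [0,0,-0.1],"turn": 0,"jaw": 130}
    - {"xyz": [0,0,-0.1],"turn": 0,"jaw": 130}
    - {"xyz": [0,0,-0.1],"turn": 0,"jaw": 130}

```text
clock: 20.72
position: [0.5288, -0.1846, 0.0156]
ee_rot: [3.132, -0.234, -0.013]
force: [-0.3, 0.6, -0.1]
width: 0.437
```

arm_command:
  deltas:
    - {"xyz": [0,0,-1.0],"turn": 0,"jaw": 130}
    - {"xyz": [0,0,-4],"turn": 0,"jaw": 130}
    - {"xyz": [0,0,-8],"turn": 0,"jaw": 130}
    - {"xyz": [-3,0,-12],"turn": 0,"jaw": 130}
    - {"xyz": [-7,0,-14],"turn": 0,"jaw": 130}

```text
clock: 21.13
position: [0.473, -0.1754, 0.1546]
ee_rot: [3.131, -0.232, -0.003]
force: [0.1, -0.8, 1.3]
width: 0.49
```

arm_command:
  deltas:
    - {"xyz": [-2,3,0],"turn": 0,"jaw": 130}
    - {"xyz": [-3,7,0],"turn": 0,"jaw": 130}
    - {"xyz": [-4,11,0],"turn": 0,"jaw": 130}
    - {"xyz": [-5,15,0],"turn": 0,"jaw": 130}
    - {"xyz": [-6,19,0],"turn": 0,"jaw": 130}

```text
clock: 21.55
position: [0.3845, -0.3561, 0.1564]
ee_rot: [3.131, -0.231, -0.001]
force: [1.3, -0.5, -0.7]
width: 0.492
```

```bash
python3 go.py; python3 -c "
from h import *
grab('scene','s25');grab('top','t25')"
```

```text
t 21.55 [ 0.3845 -0.3561  0.1564] psi -8.46 tilt 0.15 F [ 1.3283 -0.5277 -0.6746] w 45.2 [ 0.8808  0.3683 -0.3082  1.8876  0.1424  0.9059 -1.2145]
```

View pics/s25.png

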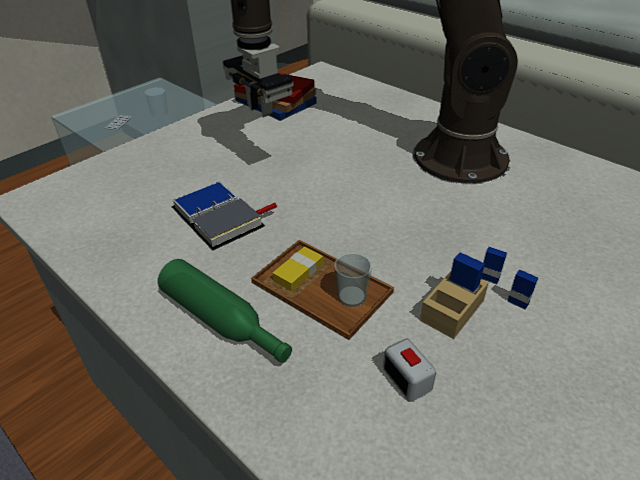

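View pics/t25.png

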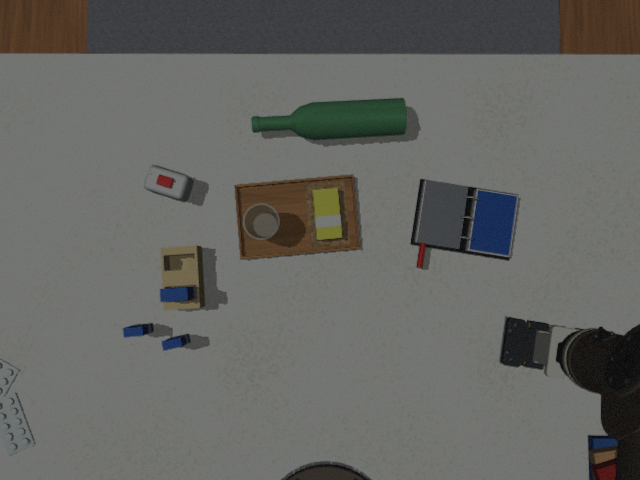

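```bash
python3 -c "
from h import *
a=cv2.imread('pics/top0.png').astype(int);b=cv2.imread('pics/t25.png').astype(int);D=abs(a-b).max(2)
for n,(x0,y0,x1,y1) in dict(bottle=(240,85,420,150),clock=(135,155,205,210),tumbler=(240,195,290,250),blue=(155,283,205,315)).items(): print(n,(D[y0:y1,x0:x1]>40).sum())
from cell import sign_off
print(sign_off())"
```

```text
bottle 0
clock 0
tumbler 0
blue 0
the job is handed in; nothing more can be done
None
```

The job is done and handed in at about 21.6 s of the 67 s allowed; sign-off gave no verdict.

- **Carton:** The page in view was yellow. I lifted the yellow carton from the rack and tipped it flat onto the bare ledge within a light grip, then let go. I took it again from above and set it on the cork inlay.
- **Correction on the inlay:** I first set it about 11 mm off-centre towards the inlay's outer (-y) edge, to keep the gripper clear of the tumbler. I then pushed it back towards the centre with closed fingers, about 8 mm by my estimate.
- **Leaf:** I carried the grey leaf over by its red tab and released it flat on the yellow page. It was pressed down with about 17 N just before I let go.

**Last checks:** The final top and scene pictures show the carton flat, square and lengthwise on the inlay, judged by eye after the push. The leaf covers the yellow page, with the blue page now in view. The gripper is clear of everything. Comparing the first and last top pictures showed no change around the bottle, clock, tumbler or blue carton. None of the final checks failed or disagreed.

**Along the way:** The fingertips touched the ledge with about 6 N at the second grasp. The two cameras differed by 2–5 mm on the carton's position.

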